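# Load the lamp cell into its charging stand

## Robot

A 7-joint arm with a two-finger parallel gripper is mounted at the origin on the work surface; the furniture and walls round the work are solid. World frame = base frame: x ahead of the robot, y to its left, z up, the work surface at z = 0. Lengths are in m, angles in rad, forces in N, time in s.
With the tool pointing down it reaches from about 0.4 to 0.85 m from the base axis. Payload 10.4 kg.
Tool frame: the origin (TCP) lies on the front face of the gripper's body, between the roots of the fingers; the fingertips stand 73 mm ahead of it and the grasp point (between the pads) lies 54 mm ahead of it; z points along the fingers, y is the line along which they close (so a half turn about z gives the same grasp; the last joint's range is limited). The gripper opens to 85 mm and grips with 20 to 120 N. Pads are 22 mm wide; open, the fingers measure 114 mm over their backs; the gripper's body (76 mm by 85 mm) begins 54 mm behind the grasp point. The pads swing forward as they close: fully open they stand 13 mm farther back than shut.
Start: joints at [-1.212, 0.332, -0.065, 1.46, 0.022, 1.35, -0.088], TCP at [0.233, 0.58, 0.304] pointing down, gripper open.
Joint ranges: [-2.6, 2.6], [-0.5, 2.12], [-1.47, 1.34], [0.16, 2.42], [-1.27, 4.41], [0.06, 2.06], [-2.6, 2.6]. Speed limits (rad/s): [2.22, 2.22, 2.79, 2.79, 3.14, 3.14, 3.14].

## Interface

Orientations are given as a unit quaternion [x, y, z, w].
In Python, from workcell import manip gives the robot as it stands.
- The arm moves only by the shell command python3 -m jog 'ROWS' [FORCE]. ROWS is JSON, a list of rows, each an object with "grip": the gripper command: -1 is fully open, 1 is shut, values between are in proportion; "slide": the shift along the tool's x, y, z in cm, a list of three; "yaw": the turn about the tool's z in rad. A call has 1 to 8 rows; each row shifts and turns the commanded pose from where the row before left it, along the tool's axes as they then stand; what a row does not reach is not made up. A row lasts 1/10 s, in which the tool goes at most 50 mm and 8.59 degrees, less where a joint would pass 70% of its speed; a pose out of reach is approached as far as the arm can. A call with a gripper value outside its range is refused whole. The fingers move at their own pace and stop on an object; FORCE is the grip in N (left out, the last holds). Time passes only in rows, so rows that do not move let the fingers close. It gives the time, the measured TCP pose, the force, the opening and the grip force at its end, in the units of the state.
- manip.get_obs(): the state, without advancing time (a new reading comes with each control period).
- manip.camera(name): name is "scene" or "side" or "wrist"; returns the picture (480x640x3 uint8, blue, green, red); there is no depth.
- manip.calibration(name): a dict with "vfov" (degrees; the focal length in pixels is half the picture's height over the tangent of half this angle, whatever the lens; pixels are square), "cx", "cy" (the principal point, pixels), "camera_from_world" (4x4, takes a point from world to camera coordinates). Camera axes: x right, y down, z forward; pixel columns grow to the right and rows downward; lengths in m; the calibration is good to about 2 mm. A picture is of the moment at which its call begins: read the wrist's pose just before it. calibration takes no time and is no camera call; for the wrist camera it gives the pose at the moment of the call.
- manip.hand_in(): hands the job in; it is judged then, once.
Trained networks look in the newest picture that a camera, given by its name, has taken for a name from the list of things; names that differ only in an ending like _2 or _b are one class to them, and where a whole thing is asked for, a point or a joint stands for the part that bears it (a point fixed in the world has none). Each returns a list of dicts, best first, with "conf" (0 to 1); they miss things now and then, are a little off and sometimes report something else, mostly with a low value. They report only what shows in the picture. A call takes as long as a camera call. They do not tell look-alikes from the thing itself.
- manip.masks_of(thing, camera): "region" (480x640 bool, what is visible of it) and "centre" ([column, row] in pixels, amid what is visible of it).
The state is a dict: "clock": time; "joint_pos": joint angles; "joint_velocities": joint speeds; "tau": joint torques, N m; "position": TCP position; "ee_rot": TCP orientation; "ft_force": force on the tool from outside, world axes, zero at the start; "torque": the same for the moment, N m; "grip_width": opening from 0.0 (shut) to 1.0 (fully open); "grasp_force": force on a finger pad.
Only numpy, scipy, OpenCV 4.12 (cv2) and the standard library are available. Lean on these libraries where they do the work, as an engineer would, in place of code of your own. Each camera call takes 0.05 s, during which the arm holds its last target. There are 200 camera calls.

## Task

Put the green lamp cell from its grey rest into the black charging stand: first push its bare steel end under the hood against the sprung brass contact, with the white-banded end still raised, and only then press the banded end down between the two spring clips until the cell lies level, fully home and held. The bed is thin, so feel your way and never push with more than about 20 N. Then let go, and leave the jar, the tape roll and the stone where they are.

Things in the scene. Friction and masses are not known exactly. Their poses are not given: they have to be found in the camera images.
- stand: Charging stand, fixed: dark steel foot 78 x 158 x 8 mm; origin centre of its underside, y along the bed towards the sprung end. The black bed on it is clamped 0 to 16 mm above its lowest position, differently each time; this height h IS NOT REPORTED: feel for it (the clamp does not slip). The *_low points are for h = 0; all bed parts stand h higher. z below is from the table for h = 0.
- home_low (a point): Where the cell's middle is when home, if h = 0: 49 mm above the stand's origin. The home cell's axis runs along the stand's y, steel end to +y. Fingers have room round the cell's middle from y = -30 to 32 mm; the bed plate's top (46 mm wide) lies there at z = 23 mm, 26 below the axis.
- groove_low (a point): On the bottom edge (z = 30.6 mm) of the V groove, 45 deg sides 17 mm out, that carries the steel end: y = 33 to 59 mm. Another like it, y = -49 to -31, carries the banded end. The groove is open above from y = 33 to 45, so the slanting steel end can be set down there, then slid under the hood.
- hood_low (a point): Front lower edge of the hood over the sprung end: underside z = 65 mm, top 69, from y = 45 to 74 mm; cheeks at x = +-19 mm from y = 44. It leaves 3 mm over the home cell. Hood and stop wall are 95 mm apart, so the 100 mm cell must go in steel end first, slanting about 10 to 15 deg.
- stop_low (a point): Top edge (z = 46 mm) of the stop wall with brass pad at the clip end, its face at y = -50 mm. The banded end comes down inside it: keep the contact pushed in by about 3 to 5 mm meanwhile. When let go, the spring slides the cell up to this wall; the contact is then 2 mm in.
- plunger (a joint): How far the sprung brass contact is pushed in towards +y: 0 out, 0.008 m bottomed. Its plate is 24 mm wide, z = 38 to 61 mm, face at y = 48 mm when out. It pushes back with 1 N plus 1 N per mm.
- clip_a (a joint): Opening angle (rad, 0 shut) of the clip on the stand's +x side; a like one is on the -x side. Upright steel springs, y = -45 to -33 mm, hinged low. Their round noses stand 23.5 mm apart at z = 54.3 mm, flared above to 63. Pushing the banded end through takes about 6 to 12 N; it must then be pressed on until it meets the groove, where the force rises steeply (about 15 N per mm).
- rest: Grey cell rest fixed to the table, foot 50 x 104 x 5 mm, origin centre of its underside, y along the cell. Two notched cheeks at y = +-40 mm (8 mm thick, top about 28 mm high) carry the cell with its axis 34 mm above the table; the middle is free for fingers.
- cell: Round green lamp cell, 26 mm diameter, 100 mm long, about 90 g, rigid. Origin at its middle, on the axis; own y axis along the cell, +y to the bare steel end, -y to the white-banded end with a brass button. It may turn about its own axis, which does not matter.
- cell_plus (a point): Centre of the cell's white-banded end face, 50 mm from its middle.
- jar: Round jar with a black lid and ochre filling, 58 mm wide, 75 mm high, origin centre of its underside; bystander.
- tape: Roll of masking tape lying flat, 104 mm wide, 24 mm high, origin centre of its underside; bystander.
- stone: Small dark grey slip stone, 58 x 22 x 14 mm, origin centre of its underside; bystander.
Not all that is in view belongs to the job. Leave any red look-alike of the cell alone.

How it is judged:
By the outcome, as a careful person would: the job done as asked, in the order asked, and still so for the second after the job is handed in, with the robot touching nothing.
It also fails if it takes over 64 s, if anything falls off the work surface, if the arm or the gripper's body presses on something with over 40 N, if the wrist force passes 120 N, or if a joint passes its speed limit or range.

## Working session

There is one attempt and no reset: what is moved stays moved. The work goes in short steps, Python scripts to look and compute and a shell command to move; the robot and the scene stay as the last step left them, time stands still between calls to the robot, and variables do not carry over. Pictures are saved under pics/ and viewed, at most 10 in all, crops included, and the job is handed in when it is done.

```bash
mkdir -p pics; ls; cat > h.py <<'E'
import numpy as np, cv2
from workcell import manip
from scipy.spatial.transform import Rotation as R
def st():
    o=manip.get_obs()
    print('t',round(o['clock'],2),'p',np.round(o['position'],4),'q',np.round(o['ee_rot'],4),'F',np.round(o['ft_force'],1),'w',np.round(o['grip_width'],3),'gf',np.round(o['grasp_force'],1)); return o
def ray(c,uv):
    k=manip.calibration(c); f=240/np.tan(np.radians(k['vfov'])/2)
    T=np.array(k['camera_from_world']); Rm=T[:3,:3]; o=-Rm.T@T[:3,3]
    d=Rm.T@np.array([(uv[0]-k['cx'])/f,(uv[1]-k['cy'])/f,1]); return o,d/np.linalg.norm(d)
def atz(c,uv,z):
    o,d=ray(c,uv); return o+d*(z-o[2])/d[2]
def proj(c,P):
    k=manip.calibration(c); f=240/np.tan(np.radians(k['vfov'])/2)
    T=np.array(k['camera_from_world']); p=T[:3,:3]@np.array(P)+T[:3,3]; return np.array([k['cx']+f*p[0]/p[2],k['cy']+f*p[1]/p[2]])
E
python3 - <<'E'
from h import *
st()
for c in ['scene','side']:
    k=manip.calibration(c); print(c,{a:(np.round(b,3).tolist()) for a,b in k.items()})
    cv2.imwrite(f'pics/{c}0.png',manip.camera(c))
    for t in ['stand','rest','cell','jar','tape','stone','plunger','clip_a','cell_plus']:
        for m in manip.masks_of(t,c)[:3]:
            ys,xs=np.where(m['region']); print(c,t,round(m['conf'],2),np.round(m['centre']),xs.min(),xs.max(),ys.min(),ys.max())
E
```

```text
pics
t 0.0 p [0.2328 0.5797 0.3031] q [ 1.897e-01  9.818e-01 -7.000e-04 -1.000e-04] F [ 0.1 -1.3  0.2] w 0.998 gf 0.0
scene {'vfov': 44.949, 'cx': 325.6, 'cy': 242.444, 'camera_from_world': [[0.825, -0.566, -0.01, -0.359], [-0.314, -0.442, -0.84, 0.139], [0.471, 0.696, -0.542, 1.395], [0.0, 0.0, 0.0, 1.0]]}
scene stand 0.59 [300. 209.] 280 330 182 227
scene rest 0.84 [374. 279.] 367 392 261 287
scene cell 0.89 [349. 345.] 328 373 334 359
scene cell 0.8 [338. 291.] 320 353 277 306
scene cell 0.68 [381. 264.] 371 388 251 279
scene jar 0.61 [355. 219.] 345 365 205 236
scene tape 0.77 [303. 242.] 286 324 232 260
scene tape 0.19 [437. 295.] 434 444 285 304
scene stone 0.62 [436. 296.] 434 443 285 304
scene plunger 0.38 [293. 190.] 291 296 189 195
scene cell_plus 0.91 [351. 348.] 328 374 333 360
scene cell_plus 0.88 [331. 292.] 319 352 278 306
scene cell_plus 0.73 [378. 266.] 371 389 250 280
side {'vfov': 44.198, 'cx': 334.158, 'cy': 239.905, 'camera_from_world': [[0.817, -0.576, 0.008, -0.368], [-0.198, -0.294, -0.935, 0.13], [0.541, 0.763, -0.354, 1.233], [0.0, 0.0, 0.0, 1.0]]}
side stand 0.88 [296. 228.] 279 334 202 245
side rest 0.97 [390. 285.] 376 405 270 293
side cell 0.97 [363. 342.] 333 387 329 356
side cell 0.84 [392. 271.] 381 402 258 284
side cell 0.67 [342. 294.] 323 359 283 308
side jar 0.87 [358. 235.] 350 372 219 253
side tape 0.75 [306. 258.] 285 328 247 272
side stone 0.57 [459. 300.] 453 463 291 308
side stone 0.51 [386. 287.] 375 405 270 294
side plunger 0.62 [458. 300.] 453 464 291 308
side plunger 0.46 [293. 214.] 290 297 209 216
side cell_plus 0.94 [362. 342.] 334 388 329 356
side cell_plus 0.81 [341. 295.] 323 360 282 309
side cell_plus 0.56 [390. 272.] 380 402 258 284
```

```bash
python3 - <<'E'
from h import *
a=cv2.imread('pics/scene0.png')[160:380,250:480]; b=cv2.imread('pics/side0.png')[180:380,250:480]
cv2.imwrite('pics/scene_c.png',cv2.resize(a,None,fx=2.7,fy=2.7,interpolation=cv2.INTER_CUBIC))
cv2.imwrite('pics/side_c.png',cv2.resize(b,None,fx=2.9,fy=2.9,interpolation=cv2.INTER_CUBIC))
for c,L in {'scene':dict(stand=[300,209],cellA=[381,264],cellB=[338,291],cellC=[349,345],rest=[374,279]),'side':dict(stand=[296,228],cellA=[392,271],cellB=[342,294],cellC=[363,342])}.items():
    for n,u in L.items(): print(c,n,np.round(atz(c,u,0.03),3))
E
```

```text
scene stand [0.453 0.158 0.03 ]
scene cellA [ 0.469 -0.198  0.03 ]
scene cellB [ 0.316 -0.226  0.03 ]
scene cellC [ 0.228 -0.39   0.03 ]
scene rest [ 0.415 -0.238  0.03 ]
side stand [0.437 0.16  0.03 ]
side cellA [ 0.464 -0.203  0.03 ]
side cellB [ 0.304 -0.235  0.03 ]
side cellC [ 0.222 -0.41   0.03 ]
```

View pics/scene_c.png

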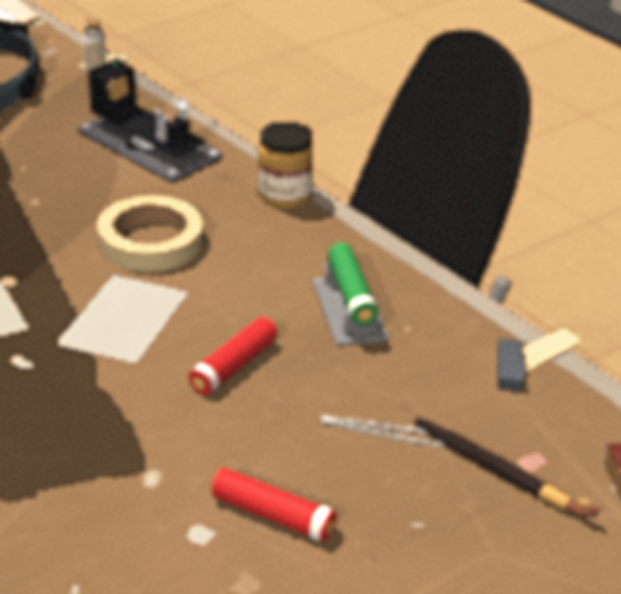

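View pics/side_c.png

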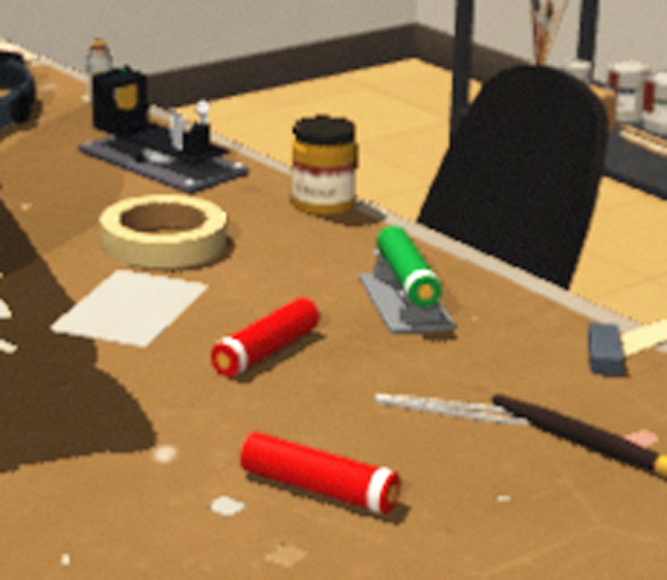

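The green cell at scene (381,264) lies on the grey rest with its white-banded end nearest the camera. The red look-alikes are at (338,291) and (349,345), lying loose on the table. The green one fits the description and the crop confirms it. The stand is at (300,209), with the black hood on the left and the clips on the right. The jar is at (355,219).

```bash
python3 - <<'E'
from h import *
o=st(); k=manip.calibration('wrist'); T=np.array(k['camera_from_world']); r=R.from_quat(o['ee_rot']).as_matrix()
print(k['vfov'],k['cx'],k['cy'],'cam pos in tool',r.T@(-T[:3,:3].T@T[:3,3]-o['position']),'view dir in tool',np.round(r.T@T[:3,:3].T,3))
def c(u,z=0.008):return atz('scene',u,z)
P=[c((250+x/2.7,160+y/2.7)) for x,y in [(80,127),(172,177),(220,155)]]; print(np.round(P,3))
Q=[atz('side',(250+x/2.9,180+y/2.9),.008) for x,y in [(80,149),(190,186),(247,170)]]; print(np.round(Q,3))
E
```

```text
t 1.0 p [0.2329 0.58   0.304 ] q [1.898e-01 9.818e-01 1.000e-04 0.000e+00] F [-0.5  0.4  0.7] w 1.005 gf 0.0
60.42876990908254 321.91579296824415 243.2124189361135 cam pos in tool [ 0.08274028 -0.00010024 -0.06967519] view dir in tool [[-0.001 -0.946 -0.324]
 [ 1.    -0.001 -0.   ]
 [-0.    -0.324  0.946]]
[[0.429 0.237 0.008]
 [0.454 0.087 0.008]
 [0.522 0.095 0.008]]
[[0.413 0.217 0.008]
 [0.446 0.078 0.008]
 [0.511 0.083 0.008]]
```

```bash
python3 -m jog '[{"grip":-1,"slide":[-3.6,-3.3,0],"yaw":0},{"grip":-1,"slide":[-3.6,-3.3,0],"yaw":0},{"grip":-1,"slide":[-3.6,-3.3,0],"yaw":0},{"grip":-1,"slide":[-3.6,-3.3,0],"yaw":0},{"grip":-1,"slide":[-3.6,-3.3,0],"yaw":0},{"grip":-1,"slide":[-3.6,-3.3,0],"yaw":0},{"grip":-1,"slide":[-3.6,-3.3,0],"yaw":0},{"grip":-1,"slide":[-2,-2,0],"yaw":0}]' 20
```

```text
clock: 1.8
position: [0.3933, 0.242, 0.3043]
ee_rot: [0.192, 0.981, 0.0, 0.0]
ft_force: [0.2, 0.6, 0.6]
grip_width: 1.0
grasp_force: 0.0
```

```bash
python3 -m jog '[{"grip":-1,"slide":[-2.8,-2.2,0],"yaw":0},{"grip":-1,"slide":[-2.8,-2.2,0],"yaw":0},{"grip":-1,"slide":[0,0,0],"yaw":0},{"grip":-1,"slide":[0,0,0],"yaw":0}]'
python3 - <<'E'
from h import *
o=st(); cv2.imwrite('pics/w1.png',manip.camera('wrist'))
for t in ['stand','plunger','clip_a','jar']:
    for m in manip.masks_of(t,'wrist')[:2]:
        ys,xs=np.where(m['region']); print(t,round(m['conf'],2),np.round(m['centre']),xs.min(),xs.max(),ys.min(),ys.max())
        if t=='stand':
            h=cv2.convexHull(np.c_[xs,ys].astype(np.int32)); print(cv2.approxPolyDP(h,4,True).reshape(-1,2).tolist())
k=manip.calibration('wrist'); import json; json.dump({a:np.array(b).tolist() for a,b in k.items()},open('w1.json','w'))
E
```

```text
clock: 2.2
position: [0.4275, 0.1837, 0.3041]
ee_rot: [0.191, 0.982, 0.0, 0.0]
ft_force: [-0.2, 1.4, -0.2]
grip_width: 0.998
grasp_force: 0.0
t 2.2 p [0.4275 0.1837 0.3041] q [1.906e-01 9.817e-01 3.000e-04 0.000e+00] F [-0.2  1.4 -0.2] w 0.998 gf 0.0
plunger 0.29 [332. 248.] 237 423 173 318
clip_a 0.79 [298. 309.] 289 305 298 318
jar 0.94 [206. 381.] 184 225 334 427
```

View pics/w1.png

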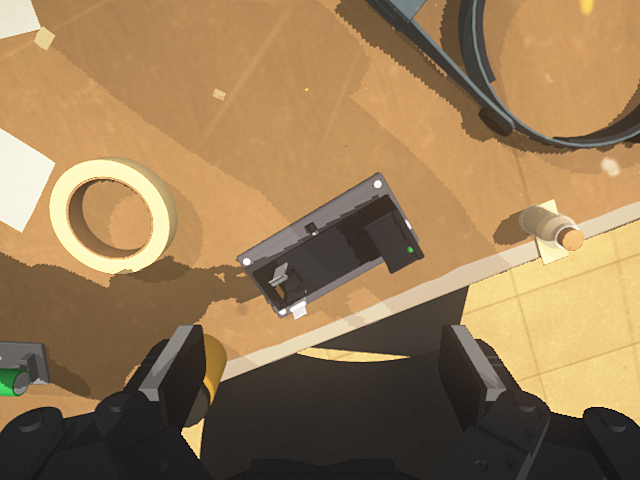

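Stand in the wrist view: hood (green lamp) on the right at about (395,240), clips on the left at about (282,285), foot corners near (237,258), (379,172) and (277,318). I'll enlarge it to fit the pose.

```bash
python3 - <<'E'
from h import *
a=cv2.imread('pics/w1.png')[160:325,228:432]
a=cv2.convertScaleAbs(a,alpha=1.7,beta=10)
cv2.imwrite('pics/w1c.png',cv2.resize(a,None,fx=3.6,fy=3.6,interpolation=cv2.INTER_CUBIC))
E
```

```text
(no output)
```

View pics/w1c.png

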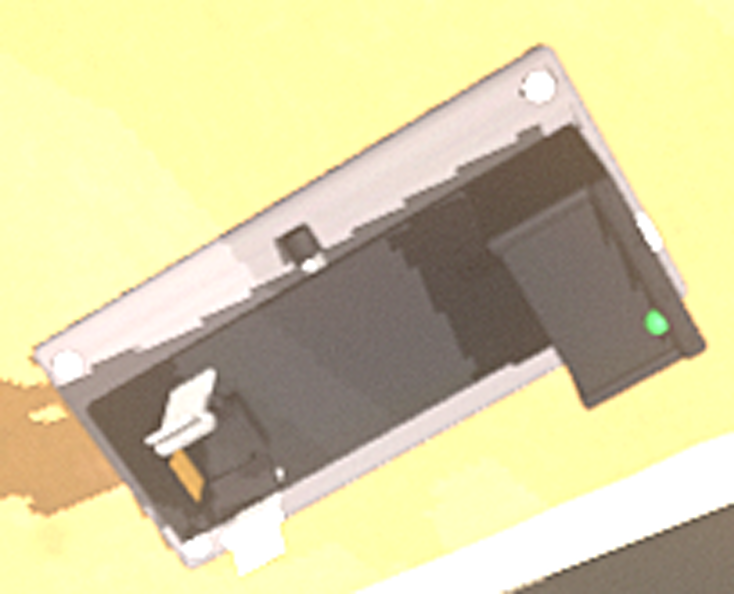

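```bash
python3 - <<'E'
from h import *
import json
from scipy.optimize import least_squares
k=json.load(open('w1.json')); f=240/np.tan(np.radians(k['vfov'])/2);T=np.array(k['camera_from_world'])
def pj(P):
    p=T[:3,:3]@P+T[:3,3]; return np.array([k['cx']+f*p[0]/p[2],k['cy']+f*p[1]/p[2]])
px=lambda u:np.array(u)/3.6+[228,160]
foot=[((-39,79),(543,47)),((-39,-79),(38,352)),((39,-79),(193,567))]
hood=[((-1,45),(492,240)),((1,45),(588,405)),((1,74),(705,350)),((-1,74),(595,190))]
def W(p,x,y,z):
    c,s=np.cos(p[2]),np.sin(p[2]); return np.array([p[0]+(c*x-s*y)/1e3,p[1]+(s*x+c*y)/1e3,z/1e3])
def res(p):
    r=[pj(W(p,a,b,8))-px(u) for (a,b),u in foot]
    r+=[pj(W(p,a*p[4],b,69+p[3]))-px(u) for (a,b),u in hood]
    return np.concatenate(r)
s=least_squares(res,[.47,.163,.2,8,22],loss='soft_l1'); print(np.round(s.x,4),np.round(s.fun,1)); 
p=s.x; print('axes yaw deg',np.degrees(p[2]))
# foot only
s2=least_squares(lambda q:np.concatenate([pj(W(q,a,b,8))-px(u) for (a,b),u in foot]),p[:3]);print(np.round(s2.x,4),np.round(s2.fun,1))
E
```

```text
[ 0.4759  0.171   0.1604  1.072  22.3127] [ 2.8 -0.3 -3.4  0.9 -1.8  3.4 -0.6  0.6  0.   0.7  0.1 -1.5  4.3 -4.4]
axes yaw deg 9.192430158389238
[0.475  0.1721 0.1717] [ 2.8 -2.4 -2.6  0.6 -0.3  2.8]
```

```bash
python3 -m jog '[{"grip":-1,"slide":[-3.7,2.1,0],"yaw":0.14},{"grip":-1,"slide":[0,0,2],"yaw":0.147},{"grip":-1,"slide":[0,0,2],"yaw":0.147},{"grip":-1,"slide":[0,0,1.4],"yaw":0.147},{"grip":-1,"slide":[0,0,0],"yaw":0.147},{"grip":-1,"slide":[0,0,0],"yaw":0.147},{"grip":-1,"slide":[0,0,0],"yaw":0.147},{"grip":-1,"slide":[0,0,0],"yaw":0}]'
python3 -m jog '[{"grip":-1,"slide":[0,0,0],"yaw":0},{"grip":-1,"slide":[0,0,0],"yaw":0}]'
python3 - <<'E'
from h import *
import json
o=st(); print(np.round(o['joint_pos'],2)); k=manip.calibration('wrist'); json.dump({a:np.array(b).tolist() for a,b in k.items()},open('w2.json','w'))
im=manip.camera('wrist'); cv2.imwrite('pics/w2.png',im)
def W(p,x,y,z):
    c,s=np.cos(p[2]),np.sin(p[2]); return np.array([p[0]+(c*x-s*y)/1e3,p[1]+(s*x+c*y)/1e3,z/1e3])
p=[.4755,.1715,.165]
v=cv2.convertScaleAbs(im,alpha=1.7,beta=10)
for z in (8,):
  for a,b in [(-39,79),(-39,-79),(39,-79),(39,79)]:
    u=proj('wrist',W(p,a,b,z)); print(np.round(u)); 
    cv2.circle(v,tuple(np.round(u).astype(int).tolist()),2,(255,0,255),-1)
v=v[60:420,110:530]
cv2.imwrite('pics/w2c.png',cv2.resize(v,None,fx=1.65,fy=1.65,interpolation=cv2.INTER_CUBIC))
E
```

```text
clock: 3.25
position: [0.4692, 0.1904, 0.2498]
ee_rot: [0.646, 0.763, -0.0, -0.0]
ft_force: [0.0, 0.4, 0.3]
grip_width: 1.004
grasp_force: 0.0
clock: 3.45
position: [0.4694, 0.19, 0.2499]
ee_rot: [0.644, 0.765, 0.0, -0.0]
ft_force: [-0.5, 0.8, 0.1]
grip_width: 1.005
grasp_force: 0.0
t 3.45 p [0.4694 0.19   0.2499] q [ 0.6442  0.7649  0.     -0.    ] F [-0.5  0.8  0.1] w 1.005 gf 0.0
[-0.78  0.1   0.32  1.86 -0.04  1.18 -0.27]
[272. 135.]
[279. 325.]
[370. 326.]
[379. 136.]
```

View pics/w2c.png

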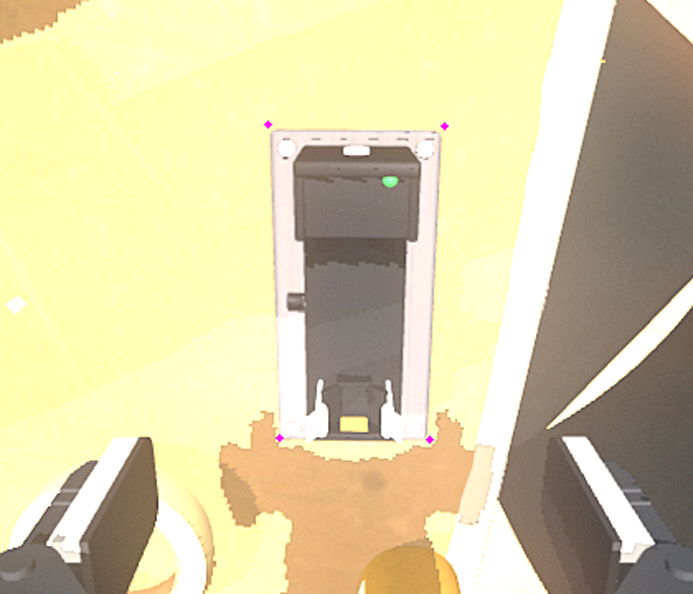

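```bash
cat > fit.py <<'E'
from h import *
import json
from scipy.optimize import least_squares
K=[json.load(open(f'w{i}.json')) for i in (1,2)]
def pj(k,P,e,k1):
    f=240/np.tan(np.radians(k['vfov'])/2);T=np.array(k['camera_from_world'])
    p=R.from_rotvec(e).as_matrix()@(T[:3,:3]@P+T[:3,3]); u=p[:2]/p[2]; u=u*(1+k1*(u@u)); return np.array([k['cx'],k['cy']])+f*u
def W(p,x,y,z):
    c,s=np.cos(p[2]),np.sin(p[2]); return np.array([p[0]+(c*x-s*y)/1e3,p[1]+(s*x+c*y)/1e3,z/1e3])
a=lambda u:np.array(u)/3.6+[228,160]
b=lambda u:np.array(u)/1.65+[110,60]
obs=[(0,-39,79,8,0,a((543,47))),(0,-39,-79,8,0,a((38,352))),(0,39,-79,8,0,a((193,567))),
(1,-39,79,8,0,b((273,131))),(1,39,79,8,0,b((440,131))),(1,39,-79,8,0,b((428,439))),(1,-39,-79,8,0,b((279,438))),
(0,-22,45,69,1,a((492,240))),(0,22,45,69,1,a((588,405))),(1,-22,45,69,1,b((296,240))),(1,22,45,69,1,b((417,240)))]
def mk(useE,useK):
    def res(p):
        return np.concatenate([pj(K[i],W(p,x*(p[4]/22 if hh else 1),y,z+hh*p[3]),p[5:8]*useE,p[8]*useK)-u for i,x,y,z,hh,u in obs])
    return res
for E,Kk in [(0,0),(1,0),(0,1),(1,1)]:
    s=least_squares(mk(E,Kk),[.4755,.1715,.165,2,22,0,0,0,0],x_scale=[.01,.01,.05,1,1,.01,.01,.01,.1])
    print(E,Kk,np.round(s.x,4),'rms',np.sqrt(np.mean(s.fun**2)),np.round(s.fun,1).tolist())
E
python3 fit.py
```

```text
0 0 [ 0.4756  0.1703  0.1659  4.7346 22.2399  0.      0.      0.      0.    ] rms 1.922268172284085 [1.6, -0.6, -4.1, 1.3, -2.1, 3.6, -3.3, -2.2, 1.7, -1.8, 0.1, 0.8, -0.4, 1.2, -1.3, 1.9, -0.2, 2.1, -0.1, -2.1, -0.5, -1.9]
1 0 [ 4.73900e-01  1.68600e-01  1.64800e-01  5.30440e+00  2.21772e+01
  2.00000e-03  8.10000e-03 -5.00000e-04  0.00000e+00] rms 1.4958401020820866 [2.6, -2.6, -3.1, -0.5, -1.0, 1.9, -2.4, -1.0, 2.4, -0.8, 1.1, 1.5, 0.7, 1.6, -0.7, 0.2, 0.5, 0.5, 0.2, -0.5, -0.4, -0.2]
0 1 [ 0.4755  0.1708  0.1659  5.9998 22.3647  0.      0.      0.     -0.3941] rms 1.3043104478721095 [0.9, 0.4, -2.1, 0.7, -1.0, 1.9, -1.8, 0.5, -0.2, 1.1, -0.9, -1.5, 0.4, -1.1, -0.9, 1.9, -0.3, 2.1, -0.3, -2.2, -0.5, -1.9]
1 1 [ 4.74200e-01  1.69200e-01  1.59100e-01  6.36980e+00  2.22915e+01
  1.90000e-03  6.40000e-03 -6.80000e-03 -3.44400e-01] rms 0.898382963199481 [1.6, -1.3, -1.7, -0.6, -0.3, 0.8, -1.4, 1.0, 0.6, 1.4, -0.1, -0.8, 1.2, -0.4, -0.3, 0.5, 0.4, 0.7, 0.1, -0.8, -0.2, -0.6]
```

```bash
cat >> fit.py <<'E'
print('fisheye')
def pj(k,P,e,t):
    f=240/np.tan(np.radians(k['vfov'])/2);T=np.array(k['camera_from_world'])
    p=R.from_rotvec(e).as_matrix()@(T[:3,:3]@P+T[:3,3])+t; r=np.hypot(p[0],p[1]); return np.array([k['cx'],k['cy']])+f*np.arctan2(r,p[2])*p[:2]/r
def res(p):
    return np.concatenate([pj(K[i],W(p,x*(p[4]/22 if hh else 1),y,z+hh*p[3]),p[5:8],p[8:11])-u for i,x,y,z,hh,u in obs]+[p[5:8]/.004,p[8:11]/.0015])
s=least_squares(res,[.4755,.1715,.165,2,22]+[0]*6,x_scale=[.01,.01,.05,1,1]+[.01]*3+[.002]*3)
print(np.round(s.x,4),'rms',np.sqrt(np.mean(s.fun[:22]**2)),np.round(s.fun,1).tolist())
E
python3 fit.py | sed -n '/fisheye/,$p'
cat >> h.py <<'E'
def wray(uv):
    k=manip.calibration('wrist'); f=240/np.tan(np.radians(k['vfov'])/2)
    T=np.array(k['camera_from_world']); d=np.array([uv[0]-k['cx'],uv[1]-k['cy']])/f; th=np.hypot(*d)
    v=np.array([*(d/th*np.sin(th)),np.cos(th)]); return -T[:3,:3].T@T[:3,3],T[:3,:3].T@v
def watz(uv,z):
    o,d=wray(uv); return o+d*(z-o[2])/d[2]
def wproj(P):
    k=manip.calibration('wrist'); f=240/np.tan(np.radians(k['vfov'])/2);T=np.array(k['camera_from_world'])
    p=T[:3,:3]@np.array(P)+T[:3,3]; r=np.hypot(p[0],p[1]); return np.array([k['cx'],k['cy']])+f*np.arctan2(r,p[2])*p[:2]/r
E
```

```text
fisheye
[ 4.74000e-01  1.69500e-01  1.66400e-01  6.43700e+00  2.23355e+01
  9.00000e-04  3.00000e-03 -0.00000e+00  1.10000e-03 -1.00000e-04
  8.00000e-04] rms 0.884342986607754 [1.6, -1.2, -1.6, -0.5, -0.4, 0.9, -1.4, 1.0, 0.5, 1.4, -0.2, -0.8, 1.1, -0.4, -0.4, 0.6, 0.4, 0.8, 0.2, -0.9, -0.2, -0.6, 0.2, 0.8, -0.0, 0.8, -0.0, 0.5]
```

```bash
python3 -m jog '[{"grip":1,"slide":[3.7,0.1,2],"yaw":0},{"grip":1,"slide":[0,0,3],"yaw":0},{"grip":1,"slide":[0,0,2],"yaw":0},{"grip":1,"slide":[0,0,1],"yaw":0},{"grip":1,"slide":[0,0,0],"yaw":0},{"grip":1,"slide":[0,0,0],"yaw":0},{"grip":1,"slide":[0,0,0],"yaw":0}]'
python3 -m jog '[{"grip":1,"slide":[0,0,0.3],"yaw":0},{"grip":1,"slide":[0,0,0.3],"yaw":0},{"grip":1,"slide":[0,0,0.2],"yaw":0},{"grip":1,"slide":[0,0,0.2],"yaw":0},{"grip":1,"slide":[0,0,0],"yaw":0}]'
```

```text
clock: 4.2
position: [0.4649, 0.2266, 0.1711]
ee_rot: [0.646, 0.764, 0.001, 0.0]
ft_force: [0.1, 0.9, -0.3]
grip_width: -0.003
grasp_force: 0.0
clock: 4.7
position: [0.4642, 0.2263, 0.1596]
ee_rot: [0.646, 0.764, -0.0, -0.0]
ft_force: [-0.0, -0.7, 0.1]
grip_width: 0.005
grasp_force: 0.0
```

```bash
for i in 1 ; do python3 -m jog '[{"grip":1,"slide":[0,0,0.2],"yaw":0},{"grip":1,"slide":[0,0,0.2],"yaw":0},{"grip":1,"slide":[0,0,0.1],"yaw":0}]'; python3 -m jog '[{"grip":1,"slide":[0,0,0.1],"yaw":0},{"grip":1,"slide":[0,0,0.1],"yaw":0},{"grip":1,"slide":[0,0,0],"yaw":0}]';  done
```

```text
clock: 5.0
position: [0.4643, 0.2264, 0.1547]
ee_rot: [0.646, 0.764, -0.0, -0.0]
ft_force: [-0.5, 0.3, 0.7]
grip_width: -0.002
grasp_force: 0.0
clock: 5.3
position: [0.4643, 0.2264, 0.1528]
ee_rot: [0.646, 0.764, -0.0, -0.0]
ft_force: [0.2, -0.4, 0.2]
grip_width: 0.0
grasp_force: 0.0
```

```bash
python3 -m jog '[{"grip":1,"slide":[0,0,0.1],"yaw":0},{"grip":1,"slide":[0,0,0.1],"yaw":0},{"grip":1,"slide":[0,0,0],"yaw":0}]'; python3 -m jog '[{"grip":1,"slide":[0,0,0.1],"yaw":0},{"grip":1,"slide":[0,0,0.1],"yaw":0}]'; python3 -m jog '[{"grip":1,"slide":[0,0,0.1],"yaw":0},{"grip":1,"slide":[0,0,0],"yaw":0}]'
```

```text
clock: 5.6
position: [0.4643, 0.2264, 0.1508]
ee_rot: [0.646, 0.764, -0.0, -0.0]
ft_force: [-0.0, -0.3, -0.4]
grip_width: 0.002
grasp_force: 0.0
clock: 5.8
position: [0.4643, 0.2264, 0.1489]
ee_rot: [0.646, 0.764, 0.0, -0.0]
ft_force: [0.1, -0.0, -0.3]
grip_width: 0.0
grasp_force: 0.0
clock: 6.0
position: [0.4642, 0.2264, 0.1477]
ee_rot: [0.646, 0.764, -0.0, -0.0]
ft_force: [0.0, -0.2, 0.0]
grip_width: 0.003
grasp_force: 0.0
```

```bash
python3 -m jog '[{"grip":1,"slide":[0,0,0.1],"yaw":0},{"grip":1,"slide":[0,0,0],"yaw":0}]'; python3 -m jog '[{"grip":1,"slide":[0,0,0.1],"yaw":0},{"grip":1,"slide":[0,0,0],"yaw":0}]'; python3 -m jog '[{"grip":1,"slide":[0,0,0.1],"yaw":0},{"grip":1,"slide":[0,0,0],"yaw":0}]'
```

```text
clock: 6.2
position: [0.4643, 0.2264, 0.1468]
ee_rot: [0.646, 0.764, -0.0, -0.0]
ft_force: [0.7, 0.1, -0.1]
grip_width: 0.003
grasp_force: 0.0
clock: 6.4
position: [0.4645, 0.2264, 0.146]
ee_rot: [0.646, 0.764, 0.0, 0.0]
ft_force: [0.3, 0.3, 0.7]
grip_width: 0.004
grasp_force: 0.6
clock: 6.6
position: [0.4646, 0.2265, 0.1455]
ee_rot: [0.646, 0.764, 0.0, -0.0]
ft_force: [-2.3, -2.2, 7.8]
grip_width: -0.004
grasp_force: 3.5
```

```bash
python3 -m jog '[{"grip":1,"slide":[0,0,-5],"yaw":0},{"grip":-1,"slide":[0,0,-5],"yaw":0},{"grip":-1,"slide":[-4.7,-0.9,0],"yaw":0},{"grip":-1,"slide":[-4.7,-0.9,0],"yaw":0},{"grip":-1,"slide":[-4.7,-0.9,0],"yaw":0},{"grip":-1,"slide":[-4.7,-0.9,0],"yaw":0},{"grip":-1,"slide":[-4.7,-0.9,0],"yaw":0},{"grip":-1,"slide":[-4.7,-0.9,0],"yaw":0}]'
python3 -m jog '[{"grip":-1,"slide":[-4.7,-0.9,0],"yaw":0},{"grip":-1,"slide":[-4.7,-0.9,0],"yaw":0},{"grip":-1,"slide":[0,0,0],"yaw":0},{"grip":-1,"slide":[0,0,0],"yaw":0}]'
python3 - <<'E'
from h import *
o=st(); print(np.round(o['joint_pos'],2)); im=manip.camera('wrist'); cv2.imwrite('pics/w3.png',im)
for t in ['cell','cell_plus','rest','jar']:
    for m in manip.masks_of(t,'wrist')[:2]:
        ys,xs=np.where(m['region']); print(t,round(m['conf'],2),np.round(m['centre'],1),xs.min(),xs.max(),ys.min(),ys.max())
        if t=='rest': print('rest centre z5',np.round(watz(m['centre'],.01),4))
hsv=cv2.cvtColor(im,cv2.COLOR_BGR2HSV); g=cv2.inRange(hsv,(45,90,50),(80,255,255)); n,l,s,c=cv2.connectedComponentsWithStats(g)
i=1+np.argmax(s[1:,4]); print(s[i],c[i]); ys,xs=np.where(l==i); r=cv2.minAreaRect(np.c_[xs,ys].astype(np.float32)); B=cv2.boxPoints(r); print(np.round(B,1).tolist())
print(np.round([watz(b,.034) for b in B],4).tolist())
E
```

```text
clock: 7.4
position: [0.4575, -0.0625, 0.245]
ee_rot: [0.646, 0.764, 0.0, 0.0]
ft_force: [0.7, 1.1, 0.1]
grip_width: 1.004
grasp_force: 0.0
clock: 7.8
position: [0.4555, -0.1572, 0.2448]
ee_rot: [0.647, 0.763, -0.0, -0.0]
ft_force: [0.4, -0.0, 0.0]
grip_width: 0.997
grasp_force: 0.0
t 7.8 p [ 0.4555 -0.1572  0.2448] q [ 6.466e-01  7.628e-01 -0.000e+00 -1.000e-04] F [ 0.4 -0.   0. ] w 0.997 gf 0.0
[-0.41  0.05  0.67  1.94 -0.03  1.17  0.44]
cell 0.91 [319.2 288. ] 268 371 224 345
cell 0.86 [ 23.4 386.6] 0 58 363 412
cell_plus 0.89 [141.7 252.9] 72 211 229 277
cell_plus 0.72 [ 26.6 386.8] 0 58 363 412
rest 0.79 [314.9 251.5] 262 381 201 327
rest centre z5 [ 0.4559 -0.1834  0.01  ]
jar 0.87 [494.6  22.5] 436 575 0 56
[ 276  223   96  113 3981] [321.46219543 281.05651846]
[[270.79998779296875, 319.8999938964844], [344.3999938964844, 221.8000030517578], [372.3999938964844, 242.8000030517578], [298.79998779296875, 340.8999938964844]]
[[0.43, -0.2369, 0.034], [0.4718, -0.1493, 0.034], [0.4947, -0.1614, 0.034], [0.4544, -0.2523, 0.034]]
```

View pics/w3.png

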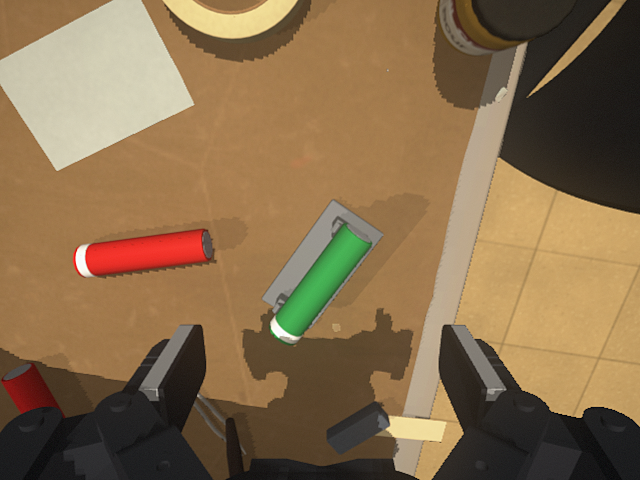

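Green cell: steel end at (358,232), white-banded end at (284,333), on the grey rest; the red ones stay put. Next I fit its pose with a cylinder model.

```bash
python3 - <<'E'
from h import *
from scipy.optimize import minimize
m=manip.masks_of('cell','wrist')[0]; print(m['centre'])
M=m['region']; M=cv2.morphologyEx(M.astype(np.uint8),cv2.MORPH_OPEN,np.ones((3,3))).astype(bool)
a=np.linspace(0,2*np.pi,48)
def hull(p,s=4):
    c,sn=np.cos(p[2]),np.sin(p[2]); P=[]
    for l in (-.05,.05):
        for t in a:
            P.append([p[0]+l*c-.013*np.cos(t)*sn,p[1]+l*sn+.013*np.cos(t)*c,.034+.013*np.sin(t)])
    U=np.array([wproj(q) for q in P]); return cv2.convexHull((U*s).astype(np.float32))
S=4
Mb=cv2.resize(M.astype(np.uint8),None,fx=S,fy=S,interpolation=cv2.INTER_NEAREST)>0
def cost(p):
    z=np.zeros(Mb.shape,np.uint8); cv2.fillConvexPoly(z,np.round(hull(p,S)+S/2).astype(np.int32),1); z=z>0
    return -(z&Mb).sum()/(z|Mb).sum()
p0=[.462,-.195,1.14]
r=minimize(cost,p0,method='Nelder-Mead',options=dict(initial_simplex=[p0,[.467,-.195,1.14],[.462,-.188,1.14],[.462,-.195,1.2]],xatol=1e-4,fatol=1e-4))
print(r.x,np.degrees(r.x[2]),r.fun)
for u in [(333,200),(383,235),(262,298)]: print(u,np.round(watz(u,.005),4))
for c,u in [('scene',(355,219)),('side',(358,235))]: print('jar',np.round(atz(c,u,.04),3))
o=st(); rr=R.from_quat(o['ee_rot']).as_matrix(); print('tool x ang',np.degrees(np.arctan2(rr[1,0],rr[0,0])))
E
```

```text
[319.2, 288.0]Traceback (most recent call last):
  File "<stdin>", line 18, in <module>
    res = _minimize_neldermead(fun, x0, args, callback, bounds=bounds,
                               **options)
    fxcc = func(xcc)
    fx = function(np.copy(x), *(wrapper_args + args))
  File "<stdin>", line 15, in cost
  File "<stdin>", line 11, in hull
  File "h.py", line 23, in wproj
    k=manip.calibration('wrist'); f=240/np.tan(np.radians(k['vfov'])/2);T=np.array(k['camera_from_world'])
ValueError: time passes only in moves, steps and waits
```

```bash
sed -i "s/manip.calibration(\(c\|'wrist'\))/cal(\1)/" h.py; cat >> h.py <<'E'
_C={}
def cal(c):
    if c not in _C: _C[c]=manip.calibration(c)
    return _C[c]
E
cat > fitcell.py <<'E'
from h import *
from scipy.optimize import minimize
M=manip.masks_of('cell','wrist')[0]['region']
a=np.linspace(0,2*np.pi,48); S=4
def hull(p):
    c,sn=np.cos(p[2]),np.sin(p[2])
    P=[[p[0]+l*c-.013*np.cos(t)*sn,p[1]+l*sn+.013*np.cos(t)*c,.034+.013*np.sin(t)] for l in (-.05,.05) for t in a]
    return cv2.convexHull((np.array([wproj(q) for q in P])*S+S/2).astype(np.int32))
Mb=cv2.resize(M.astype(np.uint8),None,fx=S,fy=S,interpolation=cv2.INTER_NEAREST)>0
def cost(p):
    z=np.zeros(Mb.shape,np.uint8); cv2.fillConvexPoly(z,hull(p),1); z=z>0
    return -(z&Mb).sum()/(z|Mb).sum()
p0=[.462,-.195,1.14]
r=minimize(cost,p0,method='Nelder-Mead',options=dict(initial_simplex=[p0,[.467,-.195,1.14],[.462,-.188,1.14],[.462,-.195,1.2]],xatol=1e-4,fatol=1e-4))
print(r.x,np.degrees(r.x[2]),r.fun)
for u in [(333,200),(383,235),(262,298)]: print(u,np.round(watz(u,.005),4))
for c,u in [('scene',(355,219)),('side',(358,235))]: print('jar',np.round(atz(c,u,.04),3))
o=st(); rr=R.from_quat(o['ee_rot']).as_matrix(); print('tool x ang',np.degrees(np.arctan2(rr[1,0],rr[0,0])))
E
python3 fitcell.py
```

```text
[ 0.46109467 -0.20289063  1.13175287] 64.84466312046982 -0.9616149458370401
(333, 200) [ 0.463  -0.1419  0.005 ]
(383, 235) [ 0.5071 -0.1631  0.005 ]
(262, 298) [ 0.4187 -0.2345  0.005 ]
jar [0.539 0.005 0.04 ]
jar [0.525 0.002 0.04 ]
t 8.15 p [ 0.456  -0.1555  0.2449] q [ 6.450e-01  7.641e-01  1.000e-04 -1.000e-04] F [-0.5 -0.2  0.3] w 1.0 gf 0.0
tool x ang 99.66177027121594
```

```bash
python3 -m jog '[{"grip":-0.2,"slide":[-2.8,-0.5,2],"yaw":0.14},{"grip":-0.2,"slide":[-2.7,-0.9,2],"yaw":0.14},{"grip":-0.2,"slide":[0,0,2],"yaw":0.14},{"grip":-0.2,"slide":[0,0,2],"yaw":0.14},{"grip":-0.2,"slide":[0,0,0],"yaw":0.045},{"grip":-0.2,"slide":[0,0,0],"yaw":0}]'
python3 - <<'E'
from h import *
o=st(); rr=R.from_quat(o['ee_rot']).as_matrix(); print('ang',np.degrees(np.arctan2(rr[1,0],rr[0,0])))
d=np.array([.456,-.2138,.088])-o['position']; print('tool disp cm',np.round(100*rr.T@d,2))
manip.camera('wrist'); 
for m in manip.masks_of('stone','wrist')[:1]: print('stone',m['conf'],np.round(watz(m['centre'],.01),3))
for t in ['rest','cell']:
  m=manip.masks_of(t,'wrist')[0]; ys,xs=np.where(m['region']); r=cv2.minAreaRect(np.c_[xs,ys].astype(np.float32)); print(t,np.round(m['centre']),np.round(cv2.boxPoints(r)).tolist())
E
```

```text
clock: 8.75
position: [0.4472, -0.2116, 0.1644]
ee_rot: [0.844, 0.537, -0.001, -0.0]
ft_force: [-0.2, -0.0, -0.1]
grip_width: 0.601
grasp_force: 0.0
t 8.75 p [ 0.4472 -0.2116  0.1644] q [ 8.438e-01  5.366e-01 -5.000e-04 -3.000e-04] F [-0.2 -0.  -0.1] w 0.601 gf 0.0
ang 64.9087309088267
tool disp cm [0.18 0.9  7.64]
stone 0.58 [ 0.545 -0.356  0.01 ]
rest [314. 210.] [[292.0, 132.0], [383.0, 132.0], [383.0, 312.0], [292.0, 312.0]]
cell [338. 240.] [[307.0, 342.0], [314.0, 144.0], [367.0, 146.0], [361.0, 344.0]]
```

```bash
python3 -m jog '[{"grip":-0.2,"slide":[0.2,0.9,2.6],"yaw":0},{"grip":-0.2,"slide":[0,0,2.5],"yaw":0},{"grip":-0.2,"slide":[0,0,2],"yaw":0},{"grip":-0.2,"slide":[0,0,0.5],"yaw":0},{"grip":-0.2,"slide":[0,0,0],"yaw":0}]'
python3 -m jog '[{"grip":1,"slide":[0,0,0],"yaw":0},{"grip":1,"slide":[0,0,0],"yaw":0},{"grip":1,"slide":[0,0,0],"yaw":0},{"grip":1,"slide":[0,0,0],"yaw":0},{"grip":1,"slide":[0,0,0],"yaw":0}]' 20
```

```text
clock: 9.45
position: [0.4561, -0.214, 0.0889]
ee_rot: [0.844, 0.537, -0.0, -0.0]
ft_force: [-0.3, 0.1, -0.5]
grip_width: 0.603
grasp_force: 0.0
clock: 9.95
position: [0.4557, -0.2137, 0.0898]
ee_rot: [0.844, 0.537, 0.0, -0.001]
ft_force: [-7.1, 3.6, 10.5]
grip_width: 0.302
grasp_force: 21.0
```

```bash
python3 -m jog '[{"grip":1,"slide":[0,0,-1],"yaw":0},{"grip":1,"slide":[0,0,-2],"yaw":0},{"grip":1,"slide":[3,0,0],"yaw":0},{"grip":1,"slide":[3,0,0],"yaw":0},{"grip":1,"slide":[3,0,0],"yaw":0},{"grip":1,"slide":[0,0,0],"yaw":0},{"grip":1,"slide":[0,0,0],"yaw":0}]'
python3 - <<'E'
from h import *
o=st(); im=manip.camera('wrist'); cv2.imwrite('pics/w4.png',im)
rr=R.from_quat(o['ee_rot']).as_matrix(); print('rest-frame of TCP', rr.T@(o['position']-[.4629,-.1988,0]))
m=manip.masks_of('cell','wrist')[0]; ys,xs=np.where(m['region']); print(m['conf'],np.round(cv2.boxPoints(cv2.minAreaRect(np.c_[xs,ys].astype(np.float32)))).tolist())
for g in (-8,-12,-16):   # predicted band end / steel end top for grip coord g
    for l in (-50,50):
        P=o['position']+rr@np.array([(l-g)/1e3,0,.0558-.013]); print(g,l,np.round(wproj(P),1))
E
```

```text
clock: 10.65
position: [0.4951, -0.1321, 0.1198]
ee_rot: [0.843, 0.537, 0.001, 0.0]
ft_force: [-0.3, -0.5, -1.0]
grip_width: 0.296
grasp_force: 20.2
t 10.65 p [ 0.4951 -0.1321  0.1198] q [8.434e-01 5.374e-01 6.000e-04 4.000e-04] F [-0.3 -0.5 -1. ] w 0.296 gf 20.2
rest-frame of TCP [ 0.07416077  0.00113631 -0.11976278]
0.78 [[280.0, 173.0], [363.0, 173.0], [363.0, 462.0], [280.0, 462.0]]
-8 -50 [320.7 451.5]
-8 50 [318.7 194.1]
-12 -50 [320.6 444.7]
-12 50 [318.6 180. ]
-16 -50 [320.6 437.8]
-16 50 [318.5 165.7]
```

View pics/w4.png

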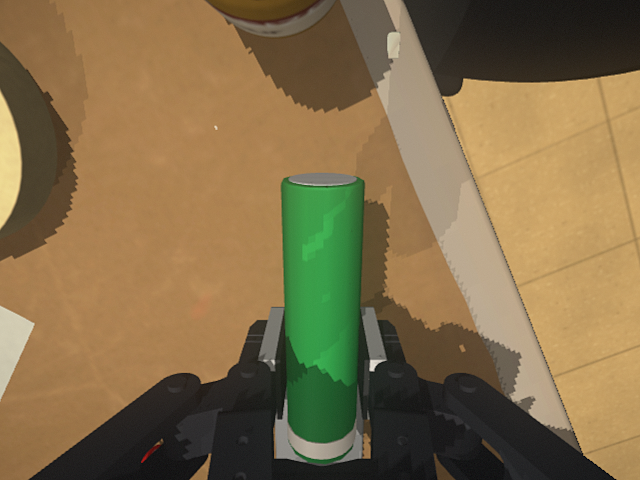

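```bash
python3 -m jog '[{"grip":1,"slide":[0,-0.1,1.5],"yaw":0},{"grip":1,"slide":[0,0,1.2],"yaw":0},{"grip":1,"slide":[0,0,0],"yaw":0}]'; python3 -m jog '[{"grip":1,"slide":[0,0,0.2],"yaw":0},{"grip":1,"slide":[0,0,0.2],"yaw":0},{"grip":1,"slide":[0,0,0.2],"yaw":0}]'; python3 -m jog '[{"grip":1,"slide":[0,0,0.2],"yaw":0},{"grip":1,"slide":[0,0,0.1],"yaw":0}]'
```

```text
clock: 11.05
position: [0.493, -0.1328, 0.0909]
ee_rot: [0.844, 0.536, -0.001, -0.0]
ft_force: [0.3, -1.0, -0.3]
grip_width: 0.299
grasp_force: 20.2
clock: 11.35
position: [0.494, -0.1322, 0.0863]
ee_rot: [0.844, 0.537, 0.001, 0.0]
ft_force: [0.1, 2.0, 4.4]
grip_width: 0.292
grasp_force: 20.8
clock: 11.55
position: [0.4941, -0.1318, 0.0831]
ee_rot: [0.844, 0.537, 0.001, 0.0]
ft_force: [2.0, 2.4, 4.7]
grip_width: 0.3
grasp_force: 21.1
```

```bash
python3 -m jog '[{"grip":1,"slide":[0,0,0.05],"yaw":0},{"grip":1,"slide":[0,0,0],"yaw":0}]'; python3 -m jog '[{"grip":1,"slide":[0,0,-2],"yaw":0},{"grip":1,"slide":[0,0,-5],"yaw":0},{"grip":1,"slide":[0,0,-3],"yaw":0},{"grip":1,"slide":[0,0,0],"yaw":0}]'
python3 - <<'E'
from h import *
o=st(); im=manip.camera('wrist'); cv2.imwrite('pics/w5.png',im)
rr=R.from_quat(o['ee_rot']).as_matrix()
# steel face: grey pixel rows along cell column, green/white extents
for name in ('pics/w4.png','pics/w5.png'):
    I=cv2.imread(name); hsv=cv2.cvtColor(I,cv2.COLOR_BGR2HSV); g=cv2.inRange(hsv,(45,90,40),(85,255,255))
    n,l,s,c=cv2.connectedComponentsWithStats(g); i=1+np.argmax(s[1:,4]); print(name,s[i])
    col=I[:,321].astype(int); 
    print([ (r,col[r].tolist()) for r in list(range(150,260,4))+list(range(425,472,4))])
    for row in (260,300,340): xs=np.where(l[row]==i)[0]; print(row,xs.min(),xs.max())
for th in (0,8,10,12,14):
    t=np.radians(th); ax=np.array([np.cos(t),0,np.sin(t)]); up=np.array([np.sin(t),0,-np.cos(t)])
    for g in (-6,-10):
        c=np.array([0,0,.0558]); E=lambda l,s:wproj(o['position']+rr@(c+ax*(l-g)/1e3+up*.013*s))[1]
        print(th,g,'steel top/bot',np.round([E(50,1),E(50,-1)],1),'band top',np.round(E(-50,1),1))
E
```

```text
clock: 11.75
position: [0.494, -0.1318, 0.0826]
ee_rot: [0.844, 0.537, 0.0, 0.0]
ft_force: [2.3, 2.4, 3.7]
grip_width: 0.302
grasp_force: 21.2
clock: 12.15
position: [0.4947, -0.1329, 0.1856]
ee_rot: [0.844, 0.536, 0.002, 0.001]
ft_force: [0.3, -0.4, -1.3]
grip_width: 0.29
grasp_force: 20.8
t 12.15 p [ 0.4947 -0.1329  0.1856] q [0.844  0.5363 0.0021 0.0012] F [ 0.3 -0.4 -1.3] w 0.29 gf 20.8
pics/w4.png [  281   177    83   266 19107]
[(150, [83, 129, 169]), (154, [82, 127, 165]), (158, [80, 125, 165]), (162, [82, 130, 169]), (166, [80, 129, 170]), (170, [81, 130, 168]), (174, [115, 121, 126]), (178, [115, 123, 127]), (182, [116, 122, 126]), (186, [34, 87, 38]), (190, [79, 161, 68]), (194, [73, 155, 63]), (198, [76, 157, 64]), (202, [76, 157, 64]), (206, [74, 155, 61]), (210, [76, 158, 62]), (214, [75, 157, 62]), (218, [76, 158, 63]), (222, [74, 156, 59]), (226, [73, 157, 58]), (230, [74, 158, 60]), (234, [82, 175, 64]), (238, [83, 177, 64]), (242, [83, 177, 63]), (246, [84, 178, 65]), (250, [76, 159, 58]), (254, [74, 159, 58]), (258, [74, 159, 58]), (425, [47, 94, 36]), (429, [51, 97
[... 1024 characters left out ...]
[44, 90, 33]), (445, [48, 93, 37]), (449, [47, 87, 42]), (453, [146, 159, 168]), (457, [143, 156, 166]), (461, [142, 156, 166]), (465, [136, 148, 159]), (469, [22, 26, 25])]
260 285 359
300 285 358
340 285 358
0 -6 steel top/bot [208.6 189.7] band top 460.8
0 -10 steel top/bot [194.4 178. ] band top 454.3
8 -6 steel top/bot [197.8 191.9] band top 468.6
8 -10 steel top/bot [184.2 180.7] band top 461.0
10 -6 steel top/bot [195.9 192.9] band top 470.3
10 -10 steel top/bot [182.5 181.8] band top 462.4
12 -6 steel top/bot [194.2 194. ] band top 471.9
12 -10 steel top/bot [181.  183.1] band top 463.7
14 -6 steel top/bot [192.8 195.3] band top 473.4
14 -10 steel top/bot [179.9 184.6] band top 465.0
```

```bash
python3 -m jog '[{"grip":1,"slide":[4.1,-2.2,-0.5],"yaw":0},{"grip":1,"slide":[4.2,-2.3,-0.5],"yaw":0},{"grip":1,"slide":[4.1,-2.2,0],"yaw":0},{"grip":1,"slide":[4.2,-2.3,0],"yaw":0},{"grip":1,"slide":[4.1,-2.3,0],"yaw":0},{"grip":1,"slide":[4.1,-2.3,0],"yaw":0},{"grip":1,"slide":[0,0,0],"yaw":-0.121},{"grip":1,"slide":[0,0,0],"yaw":-0.121}]'; python3 -m jog '[{"grip":1,"slide":[0,0,0],"yaw":-0.121},{"grip":1,"slide":[0,0,0],"yaw":-0.121},{"grip":1,"slide":[0,0,0],"yaw":-0.121},{"grip":1,"slide":[0,0,0],"yaw":0},{"grip":1,"slide":[0,0,0],"yaw":0}]'
python3 - <<'E'
from h import *
o=st();print(np.round(o['joint_pos'],2)); rr=R.from_quat(o['ee_rot']).as_matrix(); print('ang',np.degrees(np.arctan2(rr[1,0],rr[0,0])))
d=np.array([.4773,.1498,.2])-o['position']; print('to hover tool cm',np.round(100*rr.T@d,2))
for c in ('scene','side'):
    im=manip.camera(c); cv2.imwrite(f'pics/{c}2.png',im)
    hsv=cv2.cvtColor(im,cv2.COLOR_BGR2HSV); g=cv2.inRange(hsv,(45,90,40),(85,255,255)); n,l,s,cc=cv2.connectedComponentsWithStats(g)
    i=1+np.argmax(s[1:,4]); ys,xs=np.where(l==i); v=cv2.fitLine(np.c_[xs,ys].astype(np.float32),cv2.DIST_L2,0,.01,.01).ravel(); print(c,s[i],cc[i],'slope',np.degrees(np.arctan2(v[1],v[0])))
    for th in (0,6,8,10,12,14):
        t=np.radians(th); C=o['position']+rr@np.array([0,0,.0558]); ax=rr@np.array([np.cos(t),0,np.sin(t)])
        a=proj(c,C-ax*.04);b=proj(c,C+ax*.05); print(th,'pred slope',np.round(np.degrees(np.arctan2(*(b-a)[::-1])),1),np.round(a),np.round(b))
v=cv2.resize(cv2.imread('pics/side2.png')[130:290,220:400],None,fx=3.3,fy=3.3,interpolation=cv2.INTER_CUBIC); cv2.imwrite('pics/side2c.png',v)
E
```

```text
clock: 13.0
position: [0.4741, 0.1514, 0.1903]
ee_rot: [0.77, 0.638, -0.002, -0.0]
ft_force: [-0.0, -0.6, -0.3]
grip_width: 0.298
grasp_force: 20.7
clock: 13.5
position: [0.4749, 0.1498, 0.1912]
ee_rot: [0.647, 0.762, -0.001, -0.0]
ft_force: [0.9, 0.8, -1.5]
grip_width: 0.297
grasp_force: 20.7
t 13.5 p [0.4749 0.1498 0.1912] q [ 6.471e-01  7.624e-01 -1.100e-03 -4.000e-04] F [ 0.9  0.8 -1.5] w 0.297 gf 20.7
[-0.86  0.16  0.5   1.95 -0.09  1.06 -0.16]
ang 99.35190031642477
to hover tool cm [-0.04  0.23 -0.89]
scene [292 169   8   8  46] [295.5       172.2173913] slope 36.36217
0 pred slope -155.0 [316. 180.] [295. 170.]
6 pred slope -161.9 [316. 179.] [295. 172.]
8 pred slope -164.4 [316. 178.] [295. 172.]
10 pred slope -166.9 [316. 178.] [295. 173.]
12 pred slope -169.6 [316. 177.] [296. 174.]
14 pred slope -172.4 [316. 177.] [296. 174.]
side [291 184  10  10  80] [296.2125 188.7875] slope -44.999996
0 pred slope -163.5 [320. 192.] [297. 185.]
6 pred slope -171.7 [320. 190.] [297. 187.]
8 pred slope -174.6 [320. 190.] [297. 187.]
10 pred slope -177.5 [320. 189.] [297. 188.]
12 pred slope 179.5 [320. 189.] [297. 189.]
14 pred slope 176.5 [320. 188.] [298. 189.]
```

View pics/side2c.png

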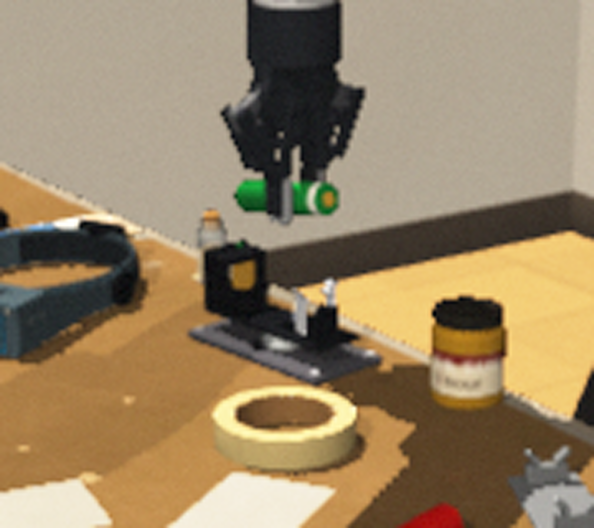

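Side view: the cell is in the fingers with the banded end (crop 328,199) raised and the steel end (240,195) slanting down by about 10°. It hangs over the stand, and the clips and hood are clear below it.

```bash
python3 -m jog '[{"grip":1,"slide":[-1,0.2,0],"yaw":0},{"grip":1,"slide":[0,0,0],"yaw":0},{"grip":1,"slide":[0,0,0],"yaw":0}]'
python3 - <<'E'
from h import *
o=st(); im=manip.camera('wrist'); cv2.imwrite('pics/w6.png',im)
rr=R.from_quat(o['ee_rot']).as_matrix(); print('ang',np.degrees(np.arctan2(rr[1,0],rr[0,0])))
def W(x,y,z,p=(.474,.1695,.1664)):
    c,s=np.cos(p[2]),np.sin(p[2]); return np.array([p[0]+(c*x-s*y)/1e3,p[1]+(s*x+c*y)/1e3,z/1e3])
print('stand frame TCP mm',np.round(1e3*np.array([[np.cos(.1664),np.sin(.1664)],[-np.sin(.1664),np.cos(.1664)]])@(o['position'][:2]-[.474,.1695]),1))
v=cv2.convertScaleAbs(im,alpha=1.6,beta=10)
for x,y,z in [(-39,79,8),(39,79,8),(-22.3,45,73),(22.3,45,73),(-39,33,8),(39,33,8)]:
    u=wproj(W(x,y,z)); print(x,y,np.round(u,1)); cv2.circle(v,tuple(np.round(u).astype(int).tolist()),2,(255,0,255),-1)
v=v[40:330,190:450]; cv2.imwrite('pics/w6c.png',cv2.resize(v,None,fx=2,fy=2,interpolation=cv2.INTER_CUBIC))
E
```

```text
clock: 13.9
position: [0.4794, 0.1402, 0.1924]
ee_rot: [0.646, 0.763, 0.0, 0.0]
ft_force: [-0.5, -0.6, -1.4]
grip_width: 0.301
grasp_force: 20.7
t 13.9 p [0.4794 0.1402 0.1924] q [0.6462 0.7631 0.     0.    ] F [-0.5 -0.6 -1.4] w 0.301 gf 20.7
ang 99.48152688634673
stand frame TCP mm [  0.4 -29.8]
-39 79 [255.6  67.8]
39 79 [384.4  67.4]
-22.3 45 [270.5 126.6]
22.3 45 [368.5 126.4]
-39 33 [257.  141.5]
39 33 [383.4 141.2]
```

View pics/w6c.png

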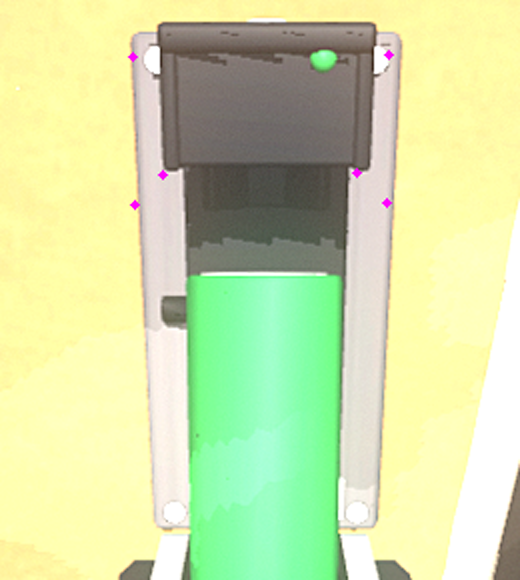

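Wrist view: the cell axis is parallel to the stand. The stand's centre line is about 1 px to the right of it, so I'll shift +0.8 mm. The steel end (row 177) lies short of the hood front (row 124), with the open groove between them.

```bash
python3 -m jog '[{"grip":1,"slide":[0.8,0.08,2],"yaw":0},{"grip":1,"slide":[0,0,2.5],"yaw":0},{"grip":1,"slide":[0,0,1.5],"yaw":0},{"grip":1,"slide":[0,0,0.4],"yaw":0},{"grip":1,"slide":[0,0,0],"yaw":0},{"grip":1,"slide":[0,0,0],"yaw":0}]'; python3 -m jog '[{"grip":1,"slide":[0,0,0.15],"yaw":0},{"grip":1,"slide":[0,0,0.15],"yaw":0},{"grip":1,"slide":[0,0,0],"yaw":0}]'; python3 -m jog '[{"grip":1,"slide":[0,0,0.1],"yaw":0},{"grip":1,"slide":[0,0,0],"yaw":0}]'
```

```text
clock: 14.55
position: [0.4789, 0.1491, 0.1291]
ee_rot: [0.646, 0.764, 0.0, 0.0]
ft_force: [-0.1, 1.9, 1.2]
grip_width: 0.294
grasp_force: 21.7
clock: 14.85
position: [0.4793, 0.1494, 0.126]
ee_rot: [0.646, 0.764, 0.001, 0.0]
ft_force: [1.9, 5.8, 2.9]
grip_width: 0.294
grasp_force: 23.5
clock: 15.05
position: [0.479, 0.1494, 0.1248]
ee_rot: [0.645, 0.764, 0.001, 0.0]
ft_force: [0.5, 5.7, 1.5]
grip_width: 0.295
grasp_force: 23.4
```

```bash
python3 -m jog '[{"grip":1,"slide":[0,0,-1.5],"yaw":0},{"grip":1,"slide":[0,0,-1],"yaw":0},{"grip":1,"slide":[0.3,0,0],"yaw":0},{"grip":1,"slide":[0,0,0],"yaw":0}]'
python3 - <<'E'
from h import *
o=st(); im=manip.camera('wrist'); cv2.imwrite('pics/w7.png',im)
I=im.astype(int); g=cv2.cvtColor(im,cv2.COLOR_BGR2GRAY).astype(int)
hsv=cv2.cvtColor(im,cv2.COLOR_BGR2HSV); G=cv2.inRange(hsv,(45,90,40),(85,255,255))[:,322]; top=np.where(G[120:])[0].min()+120
print('green top row',top); print('col 322',[(r,int(g[r,315:330].mean())) for r in range(60,top+6,2)])
rr=R.from_quat(o['ee_rot']).as_matrix(); z=o['position'][2]
t=lambda row,zz:(rr.T@(watz((322,row),zz)-o['position']))[0]*1e3
print('end top tool-x mm (z for 10deg):',[round(t(top,z-.0558-.0102*k+.0128),1) for k in (.8,1,1.2)])
print('hood edge tool x for rows',[(r,round(t(r,.073),1)) for r in range(80,150,5)])
print('TCP stand y',round(1e3*(np.array([-np.sin(.1664),np.cos(.1664)])@(o['position'][:2]-[.474,.1695])),1))
E
```

```text
clock: 15.45
position: [0.4781, 0.1519, 0.1493]
ee_rot: [0.646, 0.764, 0.0, -0.0]
ft_force: [-0.0, 0.4, -1.2]
grip_width: 0.296
grasp_force: 20.8
t 15.45 p [0.4781 0.1519 0.1493] q [ 6.456e-01  7.637e-01  2.000e-04 -0.000e+00] F [-0.   0.4 -1.2] w 0.296 gf 20.8
green top row 178
col 322 [(60, 154), (62, 154), (64, 153), (66, 153), (68, 151), (70, 196), (72, 249), (74, 247), (76, 58), (78, 78), (80, 79), (82, 73), (84, 67), (86, 64), (88, 60), (90, 54), (92, 47), (94, 46), (96, 49), (98, 49), (100, 64), (102, 64), (104, 63), (106, 63), (108, 62), (110, 62), (112, 60), (114, 59), (116, 60), (118, 59), (120, 59), (122, 59), (124, 58), (126, 58), (128, 57), (130, 57), (132, 57), (134, 56), (136, 56), (138, 56), (140, 56), (142, 56), (144, 55), (146, 56), (148, 56), (150, 55), (152, 56), (154, 56), (156, 55), (158, 55), (160, 55), (162, 43), (164, 44), (166, 43), (168, 44), (170, 44), (172, 44), (174, 39), (176, 129), (178, 140), (180, 166), (182, 167)]
end top tool-x mm (z for 10deg): [np.float64(61.9), np.float64(61.6), np.float64(61.2)]
hood edge tool x for rows [(80, np.float64(92.5)), (85, np.float64(90.7)), (90, np.float64(88.9)), (95, np.float64(87.2)), (100, np.float64(85.4)), (105, np.float64(83.6)), (110, np.float64(81.9)), (115, np.float64(80.1)), (120, np.float64(78.3)), (125, np.float64(76.6)), (130, np.float64(74.8)), (135, np.float64(73.0)), (140, np.float64(71.2)), (145, np.float64(69.5))]
TCP stand y -18.0
```

```bash
python3 -m jog '[{"grip":1,"slide":[-0.05,0,1],"yaw":0},{"grip":1,"slide":[0,0,0.8],"yaw":0},{"grip":1,"slide":[0,0,0],"yaw":0},{"grip":1,"slide":[0,0,0],"yaw":0}]'; python3 -m jog '[{"grip":1,"slide":[0,0,0.2],"yaw":0},{"grip":1,"slide":[0,0,0.2],"yaw":0},{"grip":1,"slide":[0,0,0],"yaw":0}]'; python3 -m jog '[{"grip":1,"slide":[0,0,0.15],"yaw":0},{"grip":1,"slide":[0,0,0],"yaw":0}]'
```

```text
clock: 15.9
position: [0.478, 0.1509, 0.1308]
ee_rot: [0.646, 0.764, -0.001, -0.0]
ft_force: [-0.2, 0.9, -1.8]
grip_width: 0.298
grasp_force: 20.8
clock: 16.2
position: [0.4782, 0.1511, 0.1272]
ee_rot: [0.646, 0.764, -0.0, -0.0]
ft_force: [0.7, -0.3, -1.2]
grip_width: 0.293
grasp_force: 20.8
clock: 16.4
position: [0.4782, 0.1511, 0.1258]
ee_rot: [0.646, 0.764, -0.0, -0.0]
ft_force: [-0.2, -0.2, -0.7]
grip_width: 0.296
grasp_force: 20.8
```

```bash
python3 -m jog '[{"grip":1,"slide":[0,0,0.15],"yaw":0},{"grip":1,"slide":[0,0,0.1],"yaw":0},{"grip":1,"slide":[0,0,0],"yaw":0}]'; python3 -m jog '[{"grip":1,"slide":[0,0,0.1],"yaw":0},{"grip":1,"slide":[0,0,0],"yaw":0}]';  python3 -m jog '[{"grip":1,"slide":[0,0,0.1],"yaw":0},{"grip":1,"slide":[0,0,0],"yaw":0}]'; python3 -m jog '[{"grip":1,"slide":[0,0,0.1],"yaw":0},{"grip":1,"slide":[0,0,0],"yaw":0}]'
```

```text
clock: 16.7
position: [0.4782, 0.1511, 0.1233]
ee_rot: [0.646, 0.764, -0.0, -0.0]
ft_force: [-0.2, -0.3, -1.1]
grip_width: 0.295
grasp_force: 20.8
clock: 16.9
position: [0.4782, 0.1512, 0.1223]
ee_rot: [0.646, 0.764, -0.0, -0.0]
ft_force: [-0.6, -0.1, -1.7]
grip_width: 0.297
grasp_force: 20.8
clock: 17.1
position: [0.4782, 0.1512, 0.1213]
ee_rot: [0.646, 0.764, -0.0, -0.0]
ft_force: [-0.3, -0.5, -1.0]
grip_width: 0.301
grasp_force: 20.8
clock: 17.3
position: [0.4782, 0.1511, 0.1203]
ee_rot: [0.646, 0.764, 0.0, -0.0]
ft_force: [0.3, 0.5, -1.1]
grip_width: 0.297
grasp_force: 20.8
```

```bash
for i in 1; do python3 -m jog '[{"grip":1,"slide":[0,0,0.1],"yaw":0},{"grip":1,"slide":[0,0,0],"yaw":0}]'; python3 -m jog '[{"grip":1,"slide":[0,0,0.1],"yaw":0},{"grip":1,"slide":[0,0,0],"yaw":0}]';  python3 -m jog '[{"grip":1,"slide":[0,0,0.05],"yaw":0},{"grip":1,"slide":[0,0,0],"yaw":0}]';done | grep -E 'pos|ft'
```

```text
position: [0.4782, 0.1511, 0.1193]
ft_force: [-0.9, 0.2, -0.3]
position: [0.4782, 0.1512, 0.1183]
ft_force: [0.1, -0.9, -0.9]
position: [0.4783, 0.1511, 0.1179]
ft_force: [-0.1, -0.8, -0.2]
```

```bash
for i in 1; do python3 -m jog '[{"grip":1,"slide":[0,0,0.05],"yaw":0},{"grip":1,"slide":[0,0,0],"yaw":0}]'; python3 -m jog '[{"grip":1,"slide":[0,0,0.05],"yaw":0},{"grip":1,"slide":[0,0,0],"yaw":0}]';  python3 -m jog '[{"grip":1,"slide":[0,0,0.05],"yaw":0},{"grip":1,"slide":[0,0,0],"yaw":0}]';done | grep -E 'pos|ft'
```

```text
position: [0.4783, 0.1511, 0.1175]
ft_force: [-1.3, -1.2, 1.5]
position: [0.4782, 0.151, 0.117]
ft_force: [-2.0, -2.3, 3.6]
position: [0.4783, 0.151, 0.1166]
ft_force: [-2.6, -2.9, 6.3]
```

```bash
for i in 1; do python3 -m jog '[{"grip":1,"slide":[0,-0.05,-0.08],"yaw":0},{"grip":1,"slide":[0,0,0],"yaw":0}]'; python3 -m jog '[{"grip":1,"slide":[0.2,0,0],"yaw":0},{"grip":1,"slide":[0,0,0],"yaw":0}]';  python3 -m jog '[{"grip":1,"slide":[0.2,0,0],"yaw":0},{"grip":1,"slide":[0,0,0],"yaw":0}]';done | grep -E 'pos|ft'
```

```text
position: [0.478, 0.1511, 0.1173]
ft_force: [0.9, -0.7, 1.0]
position: [0.4776, 0.1533, 0.1173]
ft_force: [1.6, -1.2, 0.9]
position: [0.4772, 0.1554, 0.1173]
ft_force: [1.8, -1.5, 1.5]
```

```bash
for i in 1; do python3 -m jog '[{"grip":1,"slide":[0.15,0.02,0],"yaw":0},{"grip":1,"slide":[0,0,0],"yaw":0}]'; python3 -m jog '[{"grip":1,"slide":[0.15,0,0],"yaw":0},{"grip":1,"slide":[0,0,0],"yaw":0}]';  python3 -m jog '[{"grip":1,"slide":[0.1,0,0],"yaw":0},{"grip":1,"slide":[0,0,0],"yaw":0}]';done | grep -E 'pos|ft|grasp'
```

```text
position: [0.4771, 0.1566, 0.1172]
ft_force: [0.9, -2.3, 1.2]
grasp_force: 21.0
position: [0.4768, 0.1578, 0.1172]
ft_force: [1.4, -3.3, 2.8]
grasp_force: 21.0
position: [0.4767, 0.1586, 0.1172]
ft_force: [2.3, -4.7, 1.2]
grasp_force: 21.0
```

```bash
for i in 1; do python3 -m jog '[{"grip":1,"slide":[0.15,0.02,0],"yaw":0},{"grip":1,"slide":[0,0,0],"yaw":0}]'; python3 -m jog '[{"grip":1,"slide":[0.12,0,0],"yaw":0},{"grip":1,"slide":[0,0,0],"yaw":0},{"grip":1,"slide":[0,0,0],"yaw":0}]';done | grep -E 'pos|ft|grasp'
python3 - <<'E'
from h import *
F=[]
for i in range(4):
    im=manip.camera('wrist'); F.append(manip.get_obs()['ft_force'])
st(); print(np.mean(F,0)); cv2.imwrite('pics/w8.png',im)
g=cv2.cvtColor(im,cv2.COLOR_BGR2GRAY).astype(int); hsv=cv2.cvtColor(im,cv2.COLOR_BGR2HSV); G=cv2.inRange(hsv,(45,90,40),(85,255,255))[:,322]; print('green rows',np.where(G)[0][[0,-1]], np.where(G[120:])[0].min()+120)
E
```

```text
position: [0.4766, 0.1599, 0.1171]
ft_force: [1.3, -6.6, 2.4]
grasp_force: 21.0
position: [0.4764, 0.1608, 0.117]
ft_force: [1.6, -6.9, 1.6]
grasp_force: 21.0
t 20.4 p [0.4764 0.1608 0.1171] q [ 6.460e-01  7.633e-01 -5.000e-04  2.000e-04] F [ 1.5 -6.8  1.8] w 0.297 gf 21.0
[ 2.00309756 -6.4335179   1.77663677]
green rows [210 449] 210
```

```bash
for i in 1; do python3 -m jog '[{"grip":1,"slide":[0,0,0.15],"yaw":0},{"grip":1,"slide":[0,0,0],"yaw":0}]'; python3 -m jog '[{"grip":1,"slide":[0,0,0.15],"yaw":0},{"grip":1,"slide":[0,0,0],"yaw":0}]'; python3 -m jog '[{"grip":1,"slide":[0,0,0.1],"yaw":0},{"grip":1,"slide":[0,0,0],"yaw":0}]';done | grep -E 'pos|ft|grasp'
```

```text
position: [0.4764, 0.1607, 0.1156]
ft_force: [2.4, -8.2, 2.6]
grasp_force: 21.0
position: [0.4765, 0.1607, 0.1145]
ft_force: [0.7, -7.7, 8.4]
grasp_force: 21.5
position: [0.4767, 0.1608, 0.1138]
ft_force: [-1.0, -8.7, 11.3]
grasp_force: 22.0
```

```bash
for i in 1; do python3 -m jog '[{"grip":1,"slide":[0,0,0.07],"yaw":0},{"grip":1,"slide":[0,0,0],"yaw":0}]'; python3 -m jog '[{"grip":1,"slide":[0,0,0.07],"yaw":0},{"grip":1,"slide":[0,0,0],"yaw":0}]';done | grep -E 'pos|ft|grasp'
```

```text
position: [0.4767, 0.1608, 0.1133]
ft_force: [-1.3, -7.5, 14.1]
grasp_force: 22.2
position: [0.4767, 0.1608, 0.1126]
ft_force: [-2.1, -7.9, 13.9]
grasp_force: 22.3
```

```bash
for i in 1; do python3 -m jog '[{"grip":1,"slide":[0,0,0.07],"yaw":0},{"grip":1,"slide":[0,0,0],"yaw":0}]'; python3 -m jog '[{"grip":1,"slide":[0,0,0.07],"yaw":0},{"grip":1,"slide":[0,0,0],"yaw":0}]';done | grep -E 'pos|ft|grasp'
```

```text
position: [0.4767, 0.1608, 0.1118]
ft_force: [-1.3, -8.3, 13.9]
grasp_force: 22.3
position: [0.4767, 0.1609, 0.1112]
ft_force: [-2.0, -7.9, 14.2]
grasp_force: 22.5
```

```bash
python3 - <<'E'
from h import *
st(); im=manip.camera('wrist'); cv2.imwrite('pics/w9.png',im)
for n in ('w5','w8','w9'):
    I=cv2.imread(f'pics/{n}.png'); hsv=cv2.cvtColor(I,cv2.COLOR_BGR2HSV)
    G=cv2.inRange(hsv,(45,90,40),(85,255,255)); col=I[:,321].astype(int); gr=np.where(G[:,321])[0]
    w=[r for r in range(400,480) if min(col[r])>110]
    print(n,'green',gr.min(),gr[gr<455].max(),'white',(w[0],w[-1]) if w else None,'widths',[(r,int((G[r]>0)[250:400].sum())) for r in (260,300,340,380,420)])
E
```

```text
t 21.8 p [0.4767 0.1609 0.1112] q [ 6.460e-01  7.634e-01 -0.000e+00  1.000e-04] F [-2.  -7.9 14.2] w 0.298 gf 22.5
w5 green 178 449 white (451, 465) widths [(260, 75), (300, 74), (340, 74), (380, 73), (420, 70)]
w8 green 210 449 white (450, 465) widths [(260, 77), (300, 75), (340, 74), (380, 73), (420, 70)]
w9 green 216 452 white (454, 465) widths [(260, 79), (300, 76), (340, 75), (380, 74), (420, 71)]
```

```bash
for i in 1; do python3 -m jog '[{"grip":1,"slide":[0,0,0],"yaw":0},{"grip":1,"slide":[0,0,0],"yaw":0}]' 34; python3 -m jog '[{"grip":1,"slide":[0,0,0.05],"yaw":0},{"grip":1,"slide":[0,0,0],"yaw":0}]';python3 -m jog '[{"grip":1,"slide":[0,0,0.05],"yaw":0},{"grip":1,"slide":[0,0,0],"yaw":0}]';done | grep -E 'pos|ft|grasp'
```

```text
position: [0.4767, 0.1608, 0.1109]
ft_force: [-0.8, -8.4, 9.5]
grasp_force: 33.2
position: [0.4766, 0.1609, 0.1104]
ft_force: [0.5, -7.9, 9.9]
grasp_force: 33.3
position: [0.4767, 0.1608, 0.1101]
ft_force: [-0.6, -8.6, 14.1]
grasp_force: 33.7
```

```bash
for i in 1; do python3 -m jog '[{"grip":1,"slide":[0,0,0.05],"yaw":0},{"grip":1,"slide":[0,0,0],"yaw":0}]';python3 -m jog '[{"grip":1,"slide":[0,0,0.04],"yaw":0},{"grip":1,"slide":[0,0,0],"yaw":0}]';done | grep -E 'pos|ft|grasp'
```

```text
position: [0.4767, 0.1609, 0.1096]
ft_force: [-0.9, -7.7, 9.6]
grasp_force: 33.4
position: [0.4767, 0.1609, 0.1091]
ft_force: [-0.2, -7.5, 10.4]
grasp_force: 33.5
```

```bash
for i in 1; do python3 -m jog '[{"grip":1,"slide":[0,0,0.05],"yaw":0},{"grip":1,"slide":[0,0,0],"yaw":0}]';python3 -m jog '[{"grip":1,"slide":[0,0,0.05],"yaw":0},{"grip":1,"slide":[0,0,0],"yaw":0}]';python3 -m jog '[{"grip":1,"slide":[0,0,0.05],"yaw":0},{"grip":1,"slide":[0,0,0],"yaw":0}]';done | grep -E 'pos|ft|grasp'; python3 - <<'E'
from h import *
st(); im=manip.camera('wrist'); cv2.imwrite('pics/w10.png',im)
for n in ('w9','w10'):
    I=cv2.imread(f'pics/{n}.png'); hsv=cv2.cvtColor(I,cv2.COLOR_BGR2HSV)
    G=cv2.inRange(hsv,(45,90,40),(85,255,255)); col=I[:,321].astype(int); gr=np.where(G[:,321])[0]
    print(n,'green',gr.min(),gr[gr<457].max(),'widths',[(r,int((G[r]>0)[250:400].sum())) for r in (260,300,340,380,420)])
E
```

```text
position: [0.4766, 0.1609, 0.1086]
ft_force: [-1.2, -7.8, 11.9]
grasp_force: 33.6
position: [0.4766, 0.1609, 0.108]
ft_force: [-0.6, -7.7, 9.8]
grasp_force: 33.6
position: [0.4766, 0.1609, 0.1074]
ft_force: [-0.5, -7.9, 7.8]
grasp_force: 33.5
t 23.45 p [0.4766 0.1609 0.1074] q [ 6.460e-01  7.634e-01 -2.000e-04  1.000e-04] F [-0.5 -7.9  7.8] w 0.295 gf 33.5
w9 green 216 452 widths [(260, 79), (300, 76), (340, 75), (380, 74), (420, 71)]
w10 green 220 452 widths [(260, 80), (300, 78), (340, 75), (380, 74), (420, 67)]
```

```bash
for i in 1; do python3 -m jog '[{"grip":1,"slide":[0,0,0.05],"yaw":0},{"grip":1,"slide":[0,0,0],"yaw":0}]';python3 -m jog '[{"grip":1,"slide":[0,0,0.05],"yaw":0},{"grip":1,"slide":[0,0,0],"yaw":0}]';python3 -m jog '[{"grip":1,"slide":[0,0,0.04],"yaw":0},{"grip":1,"slide":[0,0,0],"yaw":0}]';done | grep -E 'pos|ft|grasp'
```

```text
position: [0.4765, 0.161, 0.1068]
ft_force: [-0.5, -6.2, 7.6]
grasp_force: 33.5
position: [0.4765, 0.161, 0.1063]
ft_force: [1.2, -7.2, 8.1]
grasp_force: 33.6
position: [0.4765, 0.161, 0.1063]
ft_force: [-2.5, -8.1, 14.2]
grasp_force: 34.2
```

```bash
python3 -m jog '[{"grip":1,"slide":[0,0,0.03],"yaw":0},{"grip":1,"slide":[0,0,0],"yaw":0}]' | grep -E 'pos|ft|grasp'
python3 - <<'E'
from h import *
st()
for n in ('side','scene'): cv2.imwrite(f'pics/{n}3.png',manip.camera(n))
v=[cv2.resize(cv2.imread('pics/side3.png')[180:255,265:345],None,fx=5,fy=5,interpolation=cv2.INTER_CUBIC),cv2.resize(cv2.imread('pics/scene3.png')[160:235,265:345],None,fx=5,fy=5,interpolation=cv2.INTER_CUBIC)]
cv2.imwrite('pics/v3.png',np.hstack(v))
E
```

```text
position: [0.4765, 0.161, 0.1062]
ft_force: [-4.6, -9.1, 17.6]
grasp_force: 34.5
t 24.3 p [0.4765 0.161  0.1062] q [ 6.460e-01  7.634e-01 -1.000e-04 -2.000e-04] F [-4.6 -9.1 17.6] w 0.29 gf 34.5
```

```bash
python3 -m jog '[{"grip":1,"slide":[0,0,-0.03],"yaw":0},{"grip":-0.1,"slide":[0,0,0],"yaw":0},{"grip":-0.1,"slide":[0,0,0],"yaw":0},{"grip":-0.1,"slide":[0,0,0],"yaw":0}]' 20; python3 -m jog '[{"grip":-0.1,"slide":[0,0,-2],"yaw":0},{"grip":-0.1,"slide":[0,0,-4],"yaw":0},{"grip":-0.1,"slide":[-2,0,-5],"yaw":0},{"grip":-0.1,"slide":[-2,0,0],"yaw":0},{"grip":-0.1,"slide":[0,0,0],"yaw":0}]'
python3 - <<'E'
from h import *
o=st(); im=manip.camera('wrist'); cv2.imwrite('pics/w11.png',im); rr=R.from_quat(o['ee_rot']).as_matrix()
side=manip.camera('side'); cv2.imwrite('pics/side4.png',side)
v=im[110:360,200:450]; s=side[180:255,265:345]
cv2.imwrite('pics/w11c.png',np.hstack([cv2.resize(v,(420,420),interpolation=cv2.INTER_CUBIC),cv2.resize(s,(380,420),interpolation=cv2.INTER_CUBIC)]))
G=cv2.inRange(cv2.cvtColor(im,cv2.COLOR_BGR2HSV),(45,90,40),(85,255,255)); n,l,st_,c=cv2.connectedComponentsWithStats(G); print(st_[st_[:,4]>100],c[st_[:,4]>100])
E
```

```text
clock: 24.8
position: [0.476, 0.1622, 0.1053]
ee_rot: [0.645, 0.764, -0.0, -0.0]
ft_force: [-0.1, 0.7, -0.6]
grip_width: 0.551
grasp_force: 0.0
clock: 25.3
position: [0.4836, 0.1217, 0.2132]
ee_rot: [0.647, 0.763, 0.001, 0.0]
ft_force: [-0.3, -0.1, -1.3]
grip_width: 0.552
grasp_force: 0.0
t 25.3 p [0.4836 0.1217 0.2132] q [6.468e-01 7.627e-01 1.100e-03 4.000e-04] F [-0.3 -0.1 -1.3] w 0.552 gf 0.0
[[     0      0    640    480 299442]
 [   339     22     13     12    116]
 [   295     79     50    163   7499]
 [   298    251     43      8    143]] [[319.49143407 241.64632884]
 [345.10344828  27.19827586]
 [319.46446193 156.7730364 ]
 [318.53146853 255.55244755]]
```

View pics/w11c.png

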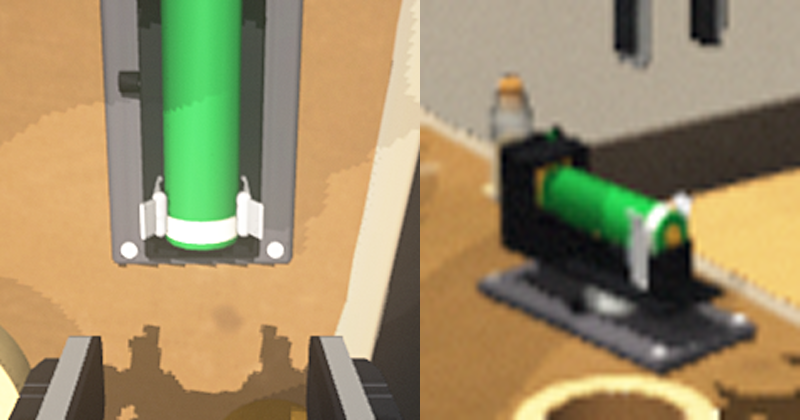

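The wrist and side views show the banded end between both clips and the steel end under the hood, and it looks level. I'll check by feeling the cell's top near the banded end and near the steel end.

```bash
(python3 -m jog '[{"grip":1,"slide":[2.9,0,0],"yaw":0},{"grip":1,"slide":[0,0,2],"yaw":0},{"grip":1,"slide":[0,0,2],"yaw":0},{"grip":1,"slide":[0,0,1.5],"yaw":0},{"grip":1,"slide":[0,0,0.8],"yaw":0},{"grip":1,"slide":[0,0,0.3],"yaw":0},{"grip":1,"slide":[0,0,0],"yaw":0}]';  python3 -m jog '[{"grip":1,"slide":[0,0,0.12],"yaw":0},{"grip":1,"slide":[0,0,0.08],"yaw":0},{"grip":1,"slide":[0,0,0],"yaw":0}]';python3 -m jog '[{"grip":1,"slide":[0,0,0.1],"yaw":0},{"grip":1,"slide":[0,0,0],"yaw":0}]';python3 -m jog '[{"grip":1,"slide":[0,0,0.1],"yaw":0},{"grip":1,"slide":[0,0,0],"yaw":0}]')| grep -E 'pos|ft|grasp'
```

```text
position: [0.4778, 0.1525, 0.1458]
ft_force: [-1.1, -0.2, 0.8]
grasp_force: 0.0
position: [0.4781, 0.1523, 0.1443]
ft_force: [-0.4, -0.8, -0.4]
grasp_force: 0.0
position: [0.478, 0.1523, 0.1431]
ft_force: [-0.5, -0.9, 0.0]
grasp_force: 0.0
position: [0.4779, 0.1522, 0.1419]
ft_force: [-0.6, 0.0, -0.8]
grasp_force: 0.0
```

```bash
(for i in 1;do python3 -m jog '[{"grip":1,"slide":[0,0,0.1],"yaw":0},{"grip":1,"slide":[0,0,0],"yaw":0}]';python3 -m jog '[{"grip":1,"slide":[0,0,0.1],"yaw":0},{"grip":1,"slide":[0,0,0],"yaw":0}]';python3 -m jog '[{"grip":1,"slide":[0,0,0.07],"yaw":0},{"grip":1,"slide":[0,0,0],"yaw":0}]'; done)| grep -E 'pos|ft|grasp'
```

```text
position: [0.4779, 0.1522, 0.1409]
ft_force: [0.5, -0.9, 0.0]
grasp_force: 0.0
position: [0.4779, 0.1522, 0.1399]
ft_force: [-0.2, 0.3, -0.2]
grasp_force: 0.0
position: [0.4779, 0.1522, 0.1393]
ft_force: [-0.7, -0.4, 0.0]
grasp_force: 0.0
```

```bash
(for i in 1;do python3 -m jog '[{"grip":1,"slide":[0,0,0.05],"yaw":0},{"grip":1,"slide":[0,0,0],"yaw":0}]';python3 -m jog '[{"grip":1,"slide":[0,0,0.05],"yaw":0},{"grip":1,"slide":[0,0,0],"yaw":0}]';python3 -m jog '[{"grip":1,"slide":[0,0,0.05],"yaw":0},{"grip":1,"slide":[0,0,0],"yaw":0}]'; done)| grep -E 'pos|ft|grasp'
```

```text
position: [0.4779, 0.1522, 0.1387]
ft_force: [0.4, -0.3, 0.0]
grasp_force: 0.0
position: [0.478, 0.1523, 0.1384]
ft_force: [-0.6, -0.6, 1.3]
grasp_force: 1.0
position: [0.4781, 0.1523, 0.1383]
ft_force: [-2.9, -1.1, 8.8]
grasp_force: 4.0
```

```bash
(python3 -m jog '[{"grip":1,"slide":[0,0,0.04],"yaw":0},{"grip":1,"slide":[0,0,0],"yaw":0}]'; python3 -m jog '[{"grip":1,"slide":[0,0,-3],"yaw":0},{"grip":1,"slide":[0,0,-5],"yaw":0},{"grip":1,"slide":[-2,0,-4],"yaw":0},{"grip":1,"slide":[-1,0,0],"yaw":0},{"grip":1,"slide":[0,0,0],"yaw":0},{"grip":1,"slide":[0,0,0],"yaw":0}]')| grep -E 'pos|ft'
python3 - <<'E'
from h import *
st(); a=cv2.imread('pics/side0.png'); b=manip.camera('side')
for t in ('cell','jar','tape','stone'): 
    m=manip.masks_of(t,'side'); print(t,[(round(x['conf'],2),np.round(x['centre']).tolist()) for x in m[:3]])
print(manip.hand_in())
E
```

```text
position: [0.4781, 0.1523, 0.1382]
ft_force: [-5.2, -1.1, 13.0]
position: [0.4823, 0.1229, 0.2563]
ft_force: [0.3, 0.1, 0.6]
t 28.8 p [0.4823 0.1229 0.2563] q [ 6.457e-01  7.636e-01 -6.000e-04 -5.000e-04] F [0.3 0.1 0.6] w 0.002 gf 0.0
cell [(0.95, [338.0, 295.0]), (0.77, [363.0, 340.0]), (0.63, [304.0, 219.0])]
jar [(0.73, [360.0, 235.0])]
tape [(0.64, [304.0, 261.0])]
stone [(0.76, [461.0, 299.0])]
the job is handed in; nothing more can be done
None
```

The green cell lies level in the charging stand, pressed home between the clips with its steel end against the contact under the hood. It is released, the jar, tape roll and stone are still in place, and the job is handed in at 28.8 s.

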